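# Hang the tool shelf on the locking cleat rail

### The arm

A 6-joint arm with a two-finger parallel gripper is mounted at the origin on the work surface. World frame = base frame: x ahead of the robot, y to its left, z up, the work surface at z = 0. Lengths are in m, angles in rad, forces in N, time in s.
With the tool pointing down it reaches from about 0.4 to 0.825 m from the base axis. Payload 7 kg.
Tool frame: the origin (TCP) lies midway between the tips of the shut fingers; the grasp point (between the pads) lies 19 mm behind it; z points along the fingers, x is the direction in which the jaws open and shut, and the axes are right-handed (so a half turn about z gives the same grasp; the last joint's range is limited). The gripper opens to 88 mm and grips with 3 to 60 N. Pads are 19 mm wide; open, the fingers measure 130 mm over their backs; the gripper's body (78 mm by 193 mm) begins 47 mm behind the grasp point.
Start: joints at [0.288, 0.359, 0.012, 0, -1.224, -0.288], TCP at [0.675, -0, 0.227] pointing down, gripper open.
Joint ranges: [-3.07, 3.07], [-1.43, 2.12], [-1.02, 1.25], [-3.03, 1.67], [-3.05, -0], [-3.03, 3.03]. Speed limits (rad/s): [2.39, 2.39, 3.01, 3.14, 3.14, 3.14].

### API

Orientations are given as [roll, pitch, yaw] about the fixed x, y, z axes, in that order (R = Rz(yaw) Ry(pitch) Rx(roll)).
In Python, from station import arm, grab_frame, camera_params gives the robot as it stands.
- The arm moves only by the shell command python3 -m handwheel 'ROWS' [FORCE]. ROWS is JSON, a list that holds one entry, the list of rows, each a list of 5 numbers: the finger opening in m, from 0 to 0.0876, then the shift along the tool's x, y, z in m, then the turn about the tool's z in degrees. A call has 1 to 20 rows; each row is the pose to reach, as a shift and turn from the pose measured when the call began, along the tool's axes at that moment; what a row does not reach only later rows make up. A row lasts 1/12 s, in which the tool goes at most 41.7 mm and 7.16 degrees, less where a joint would pass 70% of its speed; a pose out of reach is approached as far as the arm can. A call with a gripper value outside its range is refused whole. The fingers move at their own pace and stop on an object; FORCE is the grip in N (left out, the last holds). Time passes only in rows, so rows that repeat a pose let the fingers close. It gives the time, the measured TCP pose, the force and the opening at its end, in the units of the state.
- arm.get_state(): the state, without advancing time (a new reading comes with each control period).
- grab_frame(name): name is "scene" or "side" or "wrist"; returns the picture (480x640x3 uint8, blue, green, red); there is no depth.
- camera_params(name): a dict with "intrinsics" (3x3 intrinsics, pixels), "R" (3x3) and "t" (3): a world point X has camera coordinates R X + t; the wrist camera has in their place "tool_from_camera" (4x4, takes a point from camera to tool coordinates, whose origin is the TCP and whose axes are the tool frame's). Camera axes: x right, y down, z forward; pixel columns grow to the right and rows downward; lengths in m; the calibration is good to about 2 mm. A picture is of the moment at which its call begins: read the wrist's pose just before it. camera_params takes no time and is no camera call.
- arm.job_done(): hands the job in, once; it reports no verdict.
The state is a dict: "t": time; "q": joint angles; "qd": joint speeds; "joint_efforts": joint torques, N m; "eef_pos": TCP position; "ee_rot": TCP orientation; "force": force on the tool from outside, world axes, zero at the start; "moment": the same for the moment, N m; "width": finger opening in m.
Only numpy, scipy, OpenCV 4.12 (cv2) and the standard library are available. Lean on these libraries where they do the work, as an engineer would, in place of code of your own. Each camera call takes 0.05 s, during which the arm holds its last target.

### The job

Pick up the small dark tool shelf by its centre divider and hang it on the aluminium rail of the grey upright board, in the middle: tip its front up, hook the angled strip on its back over the rail's cleat, then let the front down gently so that the heel bar swings in under the lower strip and the shelf hangs level and flat against the rail. The rail's height has been readjusted, so feel for the cleat; use a light hand, neither leaning on the rail nor letting the shelf drop or swing onto it, and leave the other things on the bench where they are.

Things in the scene. Friction and masses are not known exactly. Their poses are not given: they have to be found in the camera images.
- shelf: Loose tool shelf, dark steel and aluminium, 0.3-0.55 kg, stands upright on the bench. 150 mm wide (y), 115 deep (x 0 to -115), 105 tall. Origin: underside, mid-width, rearmost plane; front looks to its -x, z up. Floor z 0-4, front wall to z 32, side walls to z 38, back plate x -21 to -17. Hung level, it touches the rail's back flange with strip tip and heel, both at x 0.
- grip (a point): Where to grip the shelf: in its aluminium centre divider, 16 mm below the top edge (shelf x -75, y 0, z 70 mm). The divider is 10 mm thick across the shelf's y, runs from x -101 to -21, up to z 86; 66 mm of free room on either side for fingers. Close the fingers along the shelf's y.
- strip_tip (a point): Middle of the rear edge of the shelf's angled strip (shelf x -1.5, z 85 mm). The strip is a 4 mm slab, 150 wide, that leaves the back plate's rear and runs down and back at 45 degrees; its edge has the corners x -3, z 84 (lower) and x 0, z 87 (upper).
- heel (a point): Top rear edge of the heel bar, which runs along the foot of the shelf behind the back plate (shelf x -17 to 0, z 0 to 14, 150 wide); this point: x 0, y 0, z 14 mm.
- panel: Fixed grey board, 270 mm wide (y), 184 tall, 18 thick, front to its -x. Origin: bench height, mid-width, front face (x 0); z up. It carries the aluminium rail, 240 wide: 3 mm back flange (face x -3, z 43 to 166), cleat lip, keeper strip. Set in slots, the rail sits up to 14 mm higher or lower than all heights here: feel or look for it. It bears 60 N, all contacts added: push under 12 N.
- cleat_mid (a point): Top edge of the cleat lip at mid setting (panel x -15, z 153; true edge up to 14 mm higher or lower). The lip is a 4 mm slab rising away from the board at 45 degrees; from this edge its wall-side face falls to the flange (x -3, z 141), an open V for the strip. Foremost corner x -18, z 150. Metal grips metal: the strip sticks in the V where it is left, so bring it fully down before letting go.
- keeper_mid (a point): Front lower edge of the keeper strip at mid setting (panel x -13, z 77.5; it is 10 mm tall, x -13 to -3, and moves with the cleat). The heel bar goes below it with 3.5 mm to spare, so an upright shelf can be neither dropped in nor lifted out. Tip the front up about 20 degrees, put the strip's edge down into the V, and swing the heel in about that edge; it jams if the strip is over 2 mm too high.
- home_mid (a point): Where the shelf's origin is when hung, if the rail is at mid setting (panel x -3, y 0, z 60 mm; truly up to 14 mm above or below). The hung shelf's axes are parallel to the panel's.
- lens_post: Black lens post, 52 mm foot, 112 mm tall, loose, to be left alone. Origin: centre of its foot.
- cleaner: Small bottle with a blue cap, 48 mm diameter, 115 mm tall, loose, to be left alone. Origin: centre of its underside.
- dish: Low glass dish, 80 mm diameter, 20 mm tall, loose, to be left alone. Origin: centre of its underside.
- driver: Screwdriver, 160 mm long, lying on the bench, loose, to be left alone. Origin: on its underside.
Things that resemble listed ones, but are neither listed nor needed, are in the scene too. Leave any green look-alike of the shelf alone.

How it is judged:
By the outcome, as a careful person would: the job done as asked, in the order asked, and still so for the second after the job is handed in, with the robot touching nothing.
It also fails if it takes over 56 s, if anything falls off the work surface, if the arm or the gripper's body presses on something with over 40 N, if the wrist force passes 120 N, or if a joint passes its speed limit or range.

## Working session

There is one attempt and no reset: what is moved stays moved. The work goes in short steps, Python scripts to look and compute and a shell command to move; the robot and the scene stay as the last step left them, time stands still between calls to the robot, and variables do not carry over. Pictures are saved under pics/ and viewed, and the job is handed in when it is done.

```bash
ls; mkdir -p pics; python3 - <<'E'
from station import arm, grab_frame, camera_params
import cv2
print(arm.get_state())
for n in ("scene","side","wrist"):
    cv2.imwrite(f"pics/{n}0.png",grab_frame(n)); print(n,camera_params(n))
E
```

```text
pics
{'t': 0.0, 'q': array([ 2.88129031e-01,  3.59376070e-01,  1.10577774e-02, -3.56900661e-04,
       -1.22411374e+00, -2.88116031e-01]), 'qd': array([ 0.00099681, -0.0006758 , -0.00100208,  0.00055016, -0.00048116,
        0.00176055]), 'joint_efforts': array([-8.00930356e-04, -5.82726967e+01,  2.93058443e+01,  6.99745238e+00,
        6.93249181e-03, -2.06530804e-04]), 'eef_pos': array([ 6.74502067e-01, -7.65484341e-06,  2.25628005e-01]), 'ee_rot': array([-3.14144951e+00, -1.66362782e-03,  3.14148399e+00]), 'force': array([0.24403227, 0.38091046, 0.00044423]), 'moment': array([ 0.04592689,  0.01098302, -0.01613715]), 'width': 0.08778034579500223}
scene {'intrinsics': array([[615.33507185,   0.        , 316.6407467 ],
       [  0.        , 615.33507185, 239.59806227],
       [  0.        ,   0.        ,   1.        ]]), 'R': array([[-0.57649419,  0.81708478, -0.00518792],
       [ 0.68488638,  0.47973942, -0.54843481],
       [-0.44562888, -0.31972262, -0.83617722]]), 't': array([ 0.24620067, -0.37813016,  1.68015144])}
side {'intrinsics': array([[505.61443807,   0.        , 310.13201982],
       [  0.        , 505.61443807, 240.25464039],
       [  0.        ,   0.        ,   1.        ]]), 'R': array([[-0.97422723, -0.22512931, -0.01407478],
       [-0.16524984,  0.7547915 , -0.63480886],
       [ 0.15353761, -0.61612222, -0.77254101]]), 't': array([0.5916103 , 0.09048841, 1.2217016 ])}
wrist {'intrinsics': array([[346.88849238,   0.        , 314.942624  ],
       [  0.        , 346.88849238, 230.65630741],
       [  0.        ,   0.        ,   1.        ]]), 'tool_from_camera': array([[ 9.99999977e-01, -1.00292864e-04, -1.91348994e-04,
         3.85869660e-04],
       [ 1.54425219e-04,  9.51238544e-01,  3.08456169e-01,
        -8.48875319e-02],
       [ 1.51082586e-04, -3.08456191e-01,  9.51238537e-01,
        -1.57301400e-01],
       [ 0.00000000e+00,  0.00000000e+00,  0.00000000e+00,
         1.00000000e+00]])}
```

View pics/scene0.png

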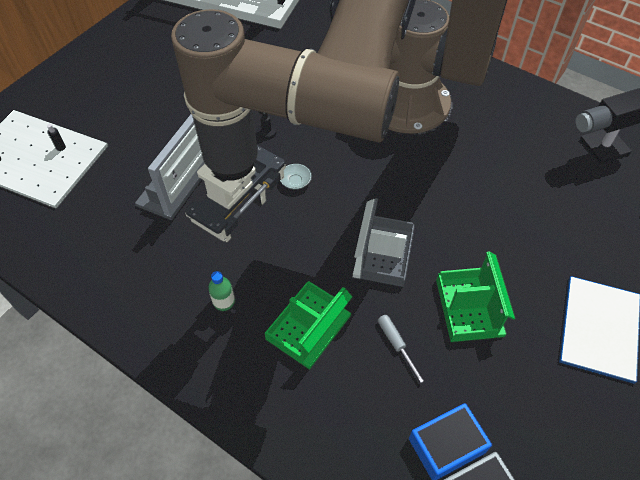

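View pics/side0.png

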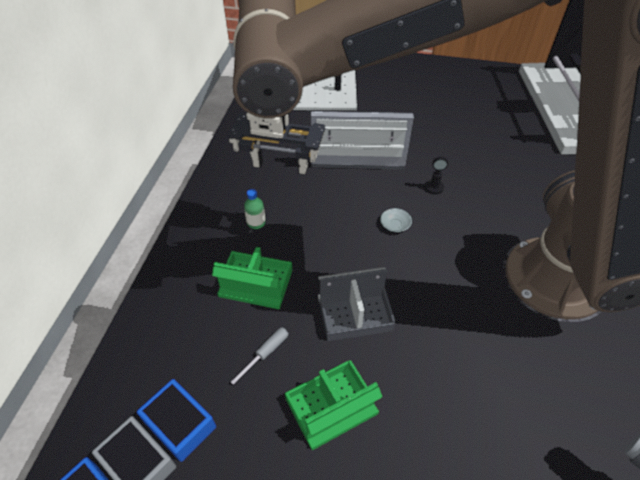

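View pics/wrist0.png

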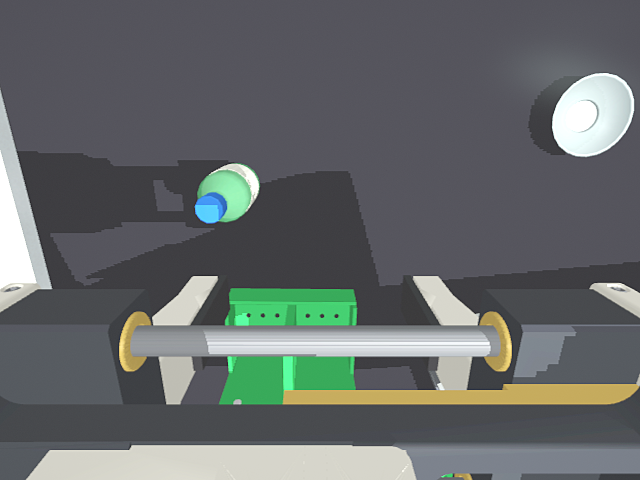

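```bash
cat > h.py <<'E'
import numpy as np, cv2
from station import arm, grab_frame, camera_params
from scipy.optimize import least_squares
def proj(n,X):
    p=camera_params(n); c=p["R"]@np.array(X).T+p["t"][:,None]; u=p["intrinsics"]@c; return (u[:2]/u[2]).T
def ray(n,uv,z):
    p=camera_params(n); d=p["R"].T@np.linalg.inv(p["intrinsics"])@np.array([*uv,1.]); o=-p["R"].T@p["t"]
    return o+d*(z-o[2])/d[2]
def obj(pose,P):  # x,y,z,yaw ; P in object frame
    x,y,z,a=pose; c,s=np.cos(a),np.sin(a); P=np.array(P,float)
    return P@np.array([[c,-s,0],[s,c,0],[0,0,1]]).T+[x,y,z]
def crop(img,x0,y0,x1,y1,f,name):
    cv2.imwrite("pics/"+name,cv2.resize(img[y0:y1,x0:x1],None,fx=f,fy=f,interpolation=cv2.INTER_CUBIC))
E
python3 - <<'E'
from h import *
s=cv2.imread("pics/scene0.png"); d=cv2.imread("pics/side0.png")
crop(s,330,180,440,300,5,"c1.png"); crop(d,300,250,420,350,6,"c2.png")
crop(s,120,100,300,250,4,"c3.png"); crop(d,290,100,430,180,5,"c4.png")
E
```

```text
(no output)
```

View pics/c1.png

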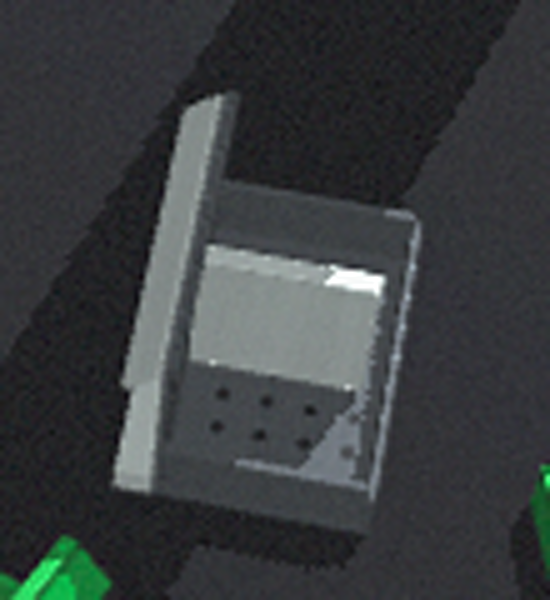

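View pics/c2.png

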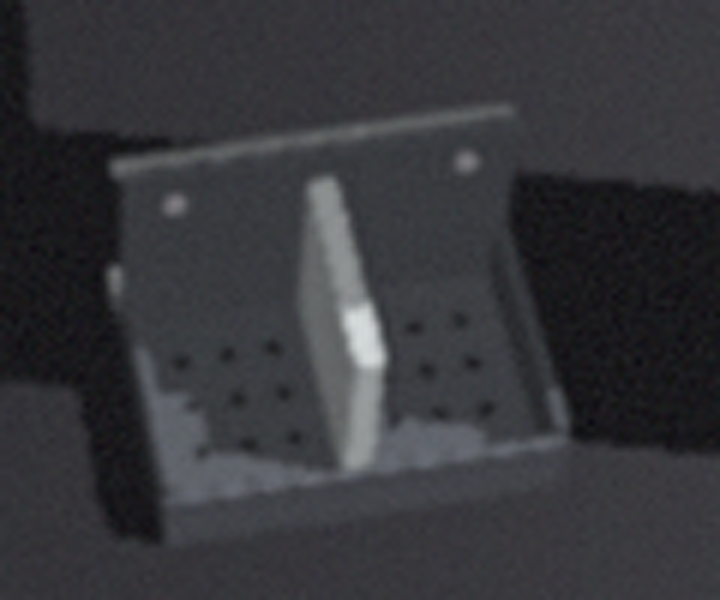

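View pics/c3.png

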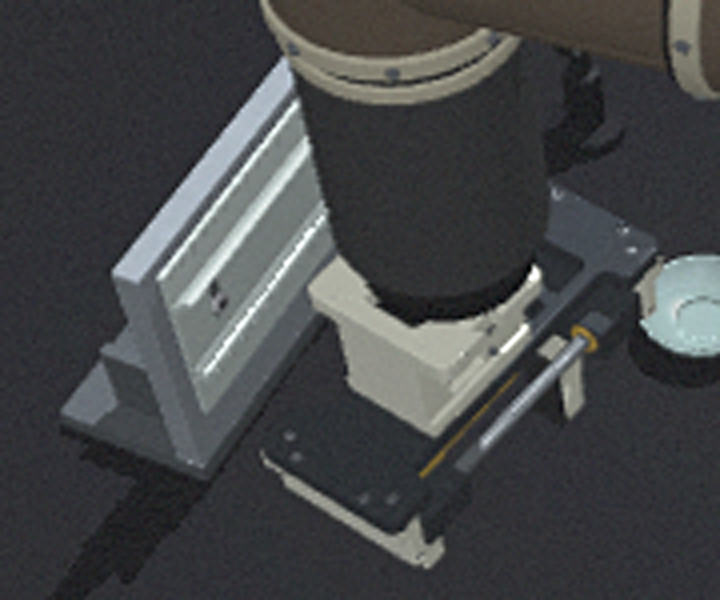

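View pics/c4.png

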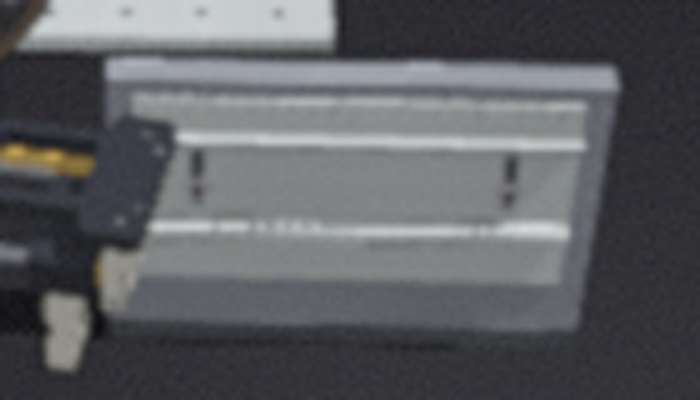

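```bash
cat > fit.py <<'E'
from h import *
def fit(obs,p0,fn):
    def r(p): return np.concatenate([(proj(n,fn(p,P)[None])[0]-uv) for n,P,uv in obs])
    s=least_squares(r,p0,loss="soft_l1",x_scale=[.01,.01,.05]+[.01]*(len(p0)-3)); return s.x,r(s.x).reshape(-1,2)
E
python3 - <<'E'
from fit import *
m=lambda *a:np.array(a)/1000
obs=[("side",m(-19,75,105),(319.2,277.5)),("side",m(-19,-75,105),(385.5,268)),
("side",m(-101,0,86),(361.2,310.3)),("side",m(-21,0,86),(353.7,280.3)),("side",m(-115,75,32),(327.5,334.2)),("side",m(-115,-75,32),(394.7,322.5)),
("side",m(-115,75,0),(327.5,340.5)),
("scene",m(-115,-75,32),(414,223)),("scene",m(-115,75,32),(404.4,279.4)),("scene",m(-115,75,0),(403.6,286.6)),
("scene",m(-21,75,105),(361,278)),("scene",m(-21,-75,105),(377.6,199)),("scene",m(0,75,87),(353,277.6))]
x,r=fit(obs,[0.55,0.1,-1.57],lambda p,P:obj([p[0],p[1],0,p[2]],P[None])[0])
print("shelf",x,np.degrees(x[2]));print(r.round(1))
print("grip",obj([x[0],x[1],0,x[2]],[m(-75,0,70)]))
obs=[("side",m(0,135,184),(311,116.6)),("side",m(0,-135,184),(413,118.4)),("side",m(0,-135,0),(405.6,165.6)),
("scene",m(0,135,184),(158,171.2)),("scene",m(0,135,0),(172.5,217.5))]
k=len(obs)
x,r=fit(obs,[0.55,-0.3,-1.57],lambda p,P:obj([p[0],p[1],0,p[2]],P[None])[0])
print("panel",x,np.degrees(x[2]));print(r.round(1))
E
```

```text
shelf [ 0.47845434  0.15183171 -1.16758499] -66.89769191946834
[[ -0.2   1.6]
 [  0.3   0.8]
 [ -0.2  -0.2]
 [ -1.3  -0.7]
 [ -0.2  -0. ]
 [ -0.6   0.6]
 [ -0.4   0.8]
 [ -0.8   0.7]
 [  0.1  -0.2]
 [ -0.8  -0.3]
 [  2.8 -24.2]
 [ -2.4  -1.2]
 [  0.5 -21. ]]
grip [[0.44902628 0.22081713 0.07      ]]
panel [ 0.52822311 -0.28260294 -1.34929715] -77.30903188016994
[[ 0.3  0.2]
 [ 0.7 -2.4]
 [-1.   2.4]
 [-1.6 -1.2]
 [ 1.1  2.2]]
```

```bash
python3 - <<'E'
from fit import *
m=lambda *a:np.array(a)/1000
obs=[("side",m(-19,75,105),(319.2,277.5)),("side",m(-19,-75,105),(385.5,268)),
("side",m(-101,0,86),(361.2,310.3)),("side",m(-21,0,86),(353.7,280.3)),("side",m(-115,75,32),(327.5,334.2)),("side",m(-115,-75,32),(394.7,322.5)),
("side",m(-115,75,0),(327.5,340.5)),
("scene",m(-115,-75,32),(414,223)),("scene",m(-115,75,32),(404.4,279.4)),("scene",m(-115,75,0),(403.6,286.6)),
("scene",m(-21,-75,105),(377.6,199)),("scene",m(0,75,14),(353,277.6)),("scene",m(-101,0,86),(406.2,236.5)),("scene",m(-21,0,86),(371,229.5))]
x,r=fit(obs,[0.55,0.1,-1.57],lambda p,P:obj([p[0],p[1],0,p[2]],P[None])[0])
print("shelf",x,np.degrees(x[2]));print(r.round(1).tolist())
print("grip",obj([x[0],x[1],0,x[2]],[m(-75,0,70)]))
E
python3 -m handwheel '[[[0.06,0.02,0.02,0,0],[0.06,0.05,0.05,0,-3],[0.06,0.08,0.08,0,-6],[0.06,0.11,0.11,0,-10],[0.06,0.14,0.14,0,-14],[0.06,0.17,0.17,0,-18],[0.06,0.2,0.196,0,-21],[0.06,0.22,0.215,0,-22],[0.06,0.225,0.221,0,-23],[0.06,0.225,0.221,0,-23]]]' 10
python3 - <<'E'
from h import *
print(arm.get_state())
for n in ("scene","side","wrist"):
    cv2.imwrite(f"pics/{n}1.png",grab_frame(n))
s=cv2.imread("pics/scene1.png"); d=cv2.imread("pics/side1.png")
crop(s,120,80,300,230,4,"c5.png"); crop(d,290,100,430,180,5,"c6.png")
E
```

```text
shelf [ 0.47756728  0.15261333 -1.16966034] -67.01660091334959
[[0.1, 1.9], [0.6, 1.2], [0.0, 0.2], [-1.0, -0.3], [-0.0, 0.3], [-0.3, 1.0], [-0.2, 1.1], [-0.3, 0.7], [0.5, -0.3], [-0.3, -0.3], [-1.9, -1.3], [-0.5, -3.9], [-0.2, -0.3], [-1.4, 0.3]]
grip [[0.44828245 0.22165968 0.07      ]]
t: 0.98
eef_pos: [0.4484, 0.2224, 0.2265]
ee_rot: [3.141, -0.0, -2.736]
force: [0.0, -0.1, -0.2]
width: 0.0599
{'t': 0.9833, 'q': array([ 0.8529403 ,  0.06926026, -0.36303377, -0.00115098, -1.13853118,
       -0.4468856 ]), 'qd': array([-0.05044978,  0.0226982 ,  0.01808046,  0.00772138, -0.00289204,
        0.00921117]), 'joint_efforts': array([ 1.30783986e+00, -3.46641755e+01,  2.79191011e+01,  6.59638122e+00,
       -9.64931241e-04, -1.92777263e-01]), 'eef_pos': array([0.44837713, 0.22244937, 0.22648891]), 'ee_rot': array([ 3.14066278e+00, -4.77924776e-04, -2.73601993e+00]), 'force': array([ 0.01963526, -0.12844894, -0.19923328]), 'moment': array([-0.02584881, -0.02231513, -0.02427416]), 'width': 0.05991238829349396}
```

View pics/wrist1.png

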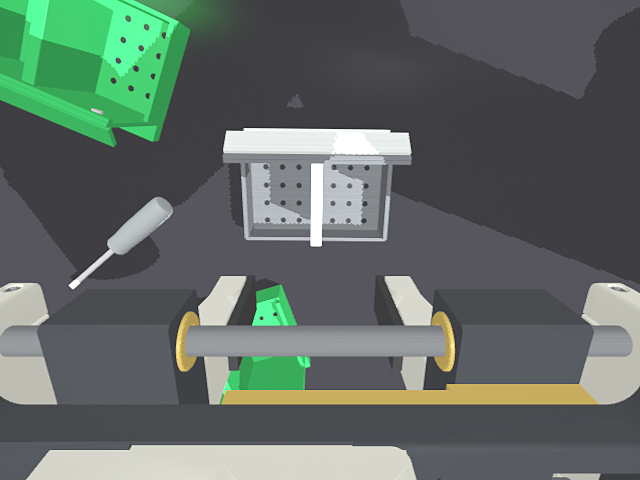

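View pics/c5.png

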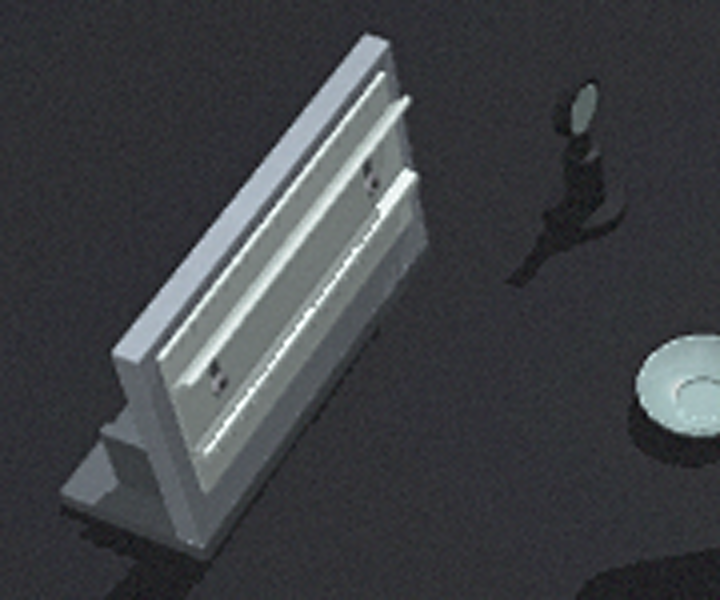

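View pics/c6.png

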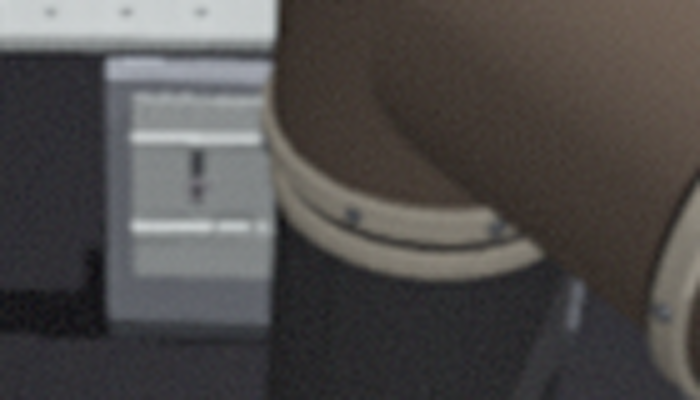

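```bash
cat > pf.py <<'E'
from fit import *
m=lambda *a:np.array(a)/1000
C=lambda u,v:(120+u/4-.4,80+v/4-.4)
D=lambda u,v:(290+u/5-.4,100+v/5-.4)
# (cam, P, uv, moves_with_rail)
O=[("scene",m(0,135,184),C(151,362),0),("scene",m(0,-135,184),C(388,43),0),("scene",m(0,135,0),C(208,548),0),("scene",m(0,-135,0),C(427,242),0),
("side",m(0,135,184),D(107,82),0),("side",m(0,-135,184),D(615,92),0),("side",m(0,-135,0),D(578,328),0),("side",m(0,135,0),D(108,325),0),
("scene",m(-3,120,166),C(162,360),1),("scene",m(-3,-120,166),C(382,73),1),("scene",m(-3,120,43),C(207,490),1),
("side",m(-3,120,166),D(133,95),1),("side",m(-3,-120,166),D(587,105),1),("side",m(-3,120,43),D(133,275),1),("side",m(-3,-120,43),D(560,283),1),
("side",m(-16.5,120,151.5),D(131,137),1),("side",m(-16.5,-120,151.5),D(586,145),1),("scene",m(-16.5,-120,151.5),C(410,98),1),
("side",m(-13,120,85),D(131,227),1),("side",m(-13,-120,85),D(570,234),1)]
F=lambda p,P:obj([p[0],p[1],p[3]*(P[3] if len(P)>3 else 0),p[2]],P[None,:3])[0]
E
python3 - <<'E'
from pf import *
obs=[(n,np.append(P,k),uv) for n,P,uv,k in O]
x,r=fit(obs,[0.55,-0.3,-1.4,0],F)
print(x,np.degrees(x[2]))
for o,q in zip(O,r): print(o[0],o[1]*1000,q.round(1))
obs2=[o for o in obs if not (o[1][2]==0)]
x,r=fit(obs2,[0.55,-0.3,-1.4,0],F); print(x,np.degrees(x[2]),r.round(1).tolist())
# overlay
for n,f in (("scene","scene1"),("side","side1"),("side","side0")):
    im=cv2.imread(f"pics/{f}.png"); k=4; im=cv2.resize(im,None,fx=k,fy=k,interpolation=cv2.INTER_CUBIC)
    d=x[3]*1000
    L=[[(0,s*135,0),(0,s*135,184)] for s in(1,-1)]+[[(0,135,z),(0,-135,z)] for z in(0,184)]
    L+=[[(X,120,z+d),(X,-120,z+d)] for X,z in((-3,166),(-3,43),(-15,153),(-18,150),(-13,77.5),(-13,87.5))]
    for a in L:
        q=proj(n,obj([x[0],x[1],0,x[2]],np.array(a)/1000))
        q=((q+.5)*k-.5).astype(int); cv2.line(im,tuple(map(int,q[0])),tuple(map(int,q[1])),(0,0,255),1)
    c={"scene1":im[320:920,480:1200],"side1":im[400:720,1160:1720],"side0":im[400:720,1160:1720]}[f]
    cv2.imwrite(f"pics/ov_{f}.png",c)
# wrist shelf
s=arm.get_state(); from scipy.spatial.transform import Rotation as R
RR=R.from_euler("xyz",s["ee_rot"]).as_matrix(); w=camera_params("wrist"); T=w["tool_from_camera"]
def wray(uv,z):
    d=RR@T[:3,:3]@np.linalg.inv(w["intrinsics"])@np.array([*uv,1]); o=s["eef_pos"]+RR@T[:3,3]
    return o+d*(z-o[2])/d[2]
for uv,z in (((316.3,245),.086),((316.3,163),.086),((244,239),.032),((388,239),.032)): print(uv,wray(uv,z).round(4))
E
```

```text
[ 0.53010906 -0.28251519 -1.3856818   0.00810573] -79.39371868722381
scene [  0. 135. 184.] [-3.5 -0.2]
scene [   0. -135.  184.] [ 0.1 -1.4]
scene [  0. 135.   0.] [-0.3  3. ]
scene [   0. -135.    0.] [0.4 2.1]
side [  0. 135. 184.] [-0.4 -0.4]
side [   0. -135.  184.] [ 0.6 -0.9]
side [   0. -135.    0.] [-1.1  3.9]
side [  0. 135.   0.] [0.3 2.8]
scene [ -3. 120. 166.] [-0.2 -1.2]
scene [  -3. -120.  166.] [ 0.2 -1.3]
scene [ -3. 120.  43.] [0.1 0.4]
side [ -3. 120. 166.] [0.1 0.9]
side [  -3. -120.  166.] [0.  0.2]
side [ -3. 120.  43.] [0.3 0.2]
side [  -3. -120.   43.] [-0.4  0.1]
side [-16.5 120.  151.5] [0.3 0.1]
side [ -16.5 -120.   151.5] [-0.1 -0.2]
scene [ -16.5 -120.   151.5] [-1.  -1.3]
side [-13. 120.  85.] [0.5 0.6]
side [ -13. -120.   85.] [-0.2  0.7]
[ 0.53056991 -0.28067531 -1.38732131  0.00969817] -79.48765612641772 [[-3.1, 0.3], [0.7, -0.9], [-0.7, -0.0], [0.3, -0.5], [0.0, -1.2], [0.6, -1.3], [0.3, 0.5], [-0.3, 0.7], [-0.1, 0.1], [-0.0, 0.2], [-0.6, 0.1], [-0.0, -0.1], [-0.3, -0.2], [-0.5, -1.3], [0.2, 0.6], [-0.4, 0.7]]
(316.3, 245) [0.4382 0.2434 0.086 ]
(316.3, 163) [0.4672 0.1753 0.086 ]
(244, 239) [0.5043 0.2856 0.032 ]
(388, 239) [0.362  0.2254 0.032 ]
```

View pics/ov_scene1.png

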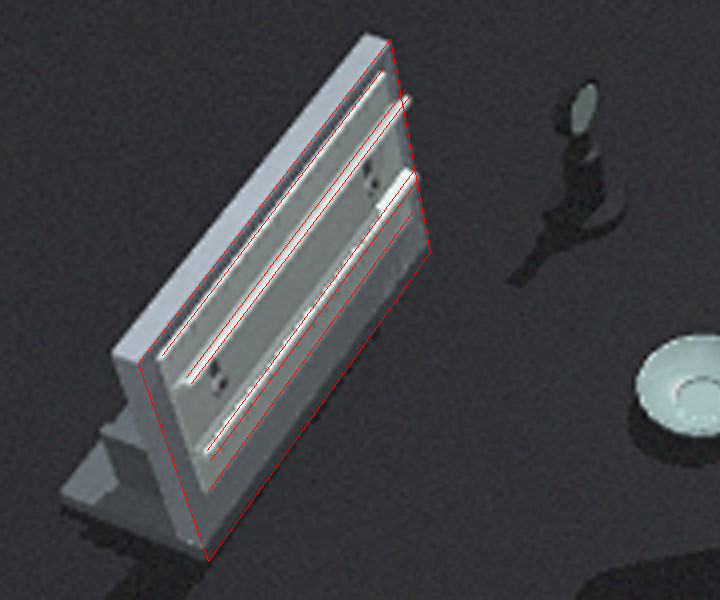

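View pics/ov_side0.png

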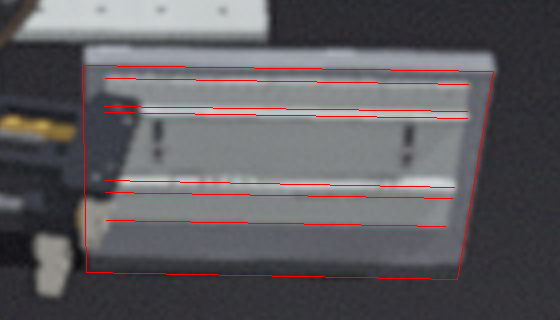

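```bash
python3 -m handwheel '[[[0.05,0,-0.001,0.03,0],[0.05,0,-0.002,0.065,0],[0.05,0,-0.002,0.1,0],[0.05,0,-0.002,0.13,0],[0.05,0,-0.002,0.155,0],[0.05,0,-0.002,0.17,0],[0.05,0,-0.002,0.1755,0],[0.05,0,-0.002,0.1755,0],[0.05,0,-0.002,0.1755,0],[0.005,0,-0.002,0.1755,0],[0.005,0,-0.002,0.1755,0],[0.005,0,-0.002,0.1755,0],[0.005,0,-0.002,0.1755,0],[0.005,0,-0.002,0.1755,0]]]' 10
python3 - <<'E'
from h import *
s=arm.get_state();print(s["eef_pos"],s["ee_rot"],s["force"],s["moment"],s["width"])
for n in ("side","wrist"):
    cv2.imwrite(f"pics/{n}2.png",grab_frame(n))
from pf import *
O[0]=("scene",m(0,135,184),(120+139/4-.4,80+363/4-.4),0)
obs=[(n,np.append(P,k),uv) for n,P,uv,k in O if P[2]!=0]
x,r=fit(obs,[0.55,-0.3,-1.4,0],F); print(x,np.degrees(x[2]),r.round(1).tolist())
E
```

```text
t: 2.3
eef_pos: [0.4508, 0.219, 0.0511]
ee_rot: [3.141, -0.0, -2.741]
force: [-0.2, 0.3, -0.7]
width: 0.022
[0.45077464 0.21902878 0.05106855] [ 3.14098478e+00 -3.68677384e-04 -2.74054600e+00] [-0.18712395  0.32097239 -0.67212096] [-0.0406353   0.01146156 -0.03362977] 0.0219766427634297
[ 0.53071365 -0.28099444 -1.3891307   0.00941014] -79.5913264760074 [[-0.3, -0.0], [0.6, -0.9], [-0.7, -0.2], [0.3, -0.5], [-0.2, -1.1], [0.6, -1.2], [0.1, 0.5], [-0.3, 0.7], [-0.2, 0.2], [-0.1, 0.1], [-0.6, 0.2], [-0.1, -0.1], [-0.3, -0.1], [-0.6, -1.2], [0.1, 0.5], [-0.5, 0.7]]
```

View pics/wrist2.png

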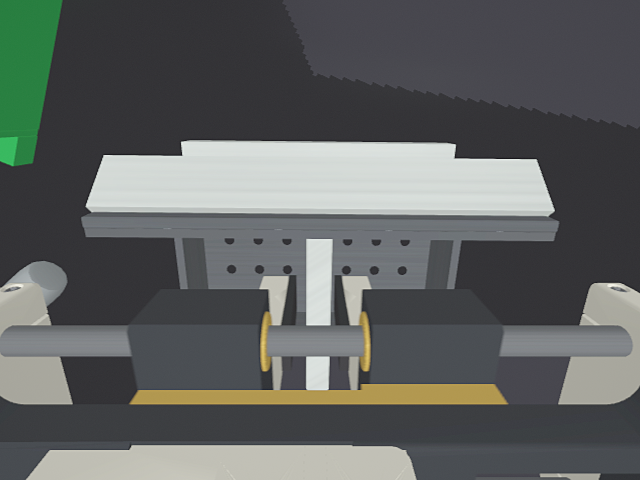

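View pics/side2.png

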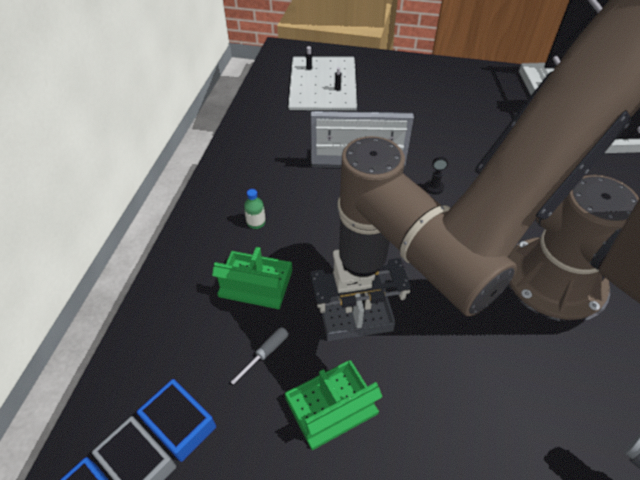

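```bash
python3 -m handwheel '[[[0.0,0,0,0,0],[0.0,0,0,0,0],[0,0,0,0,0],[0,0,0,0,0],[0,0,0,0,0]]]' 8
python3 - <<'E'
from h import *
s=arm.get_state();print(s["eef_pos"],s["ee_rot"],s["force"],s["moment"],s["width"])
E
```

```text
t: 2.82
eef_pos: [0.4503, 0.2187, 0.0508]
ee_rot: [3.141, -0.001, -2.741]
force: [-4.0, -1.5, 4.4]
width: 0.0099
[0.45031057 0.21872597 0.05078052] [ 3.14131812e+00 -1.49485173e-03 -2.74065560e+00] [-3.95813729 -1.47847025  4.44179811] [-0.19289885  1.15265514 -0.0405897 ] 0.009857389022295375
```

```bash
python3 -m handwheel '[[[0,0,-0.0035,-0.0036,0],[0,0,-0.007,-0.007,0],[0,0,-0.011,-0.010,0],[0,0,-0.0147,-0.013,0],[0,0,-0.019,-0.0158,0],[0,0,-0.023,-0.0184,0],[0,0,-0.0275,-0.0208,0],[0,0,-0.0317,-0.023,0],[0,0,-0.0317,-0.023,0],[0,0,-0.0317,-0.023,0]]]' 8
python3 - <<'E'
from h import *
s=arm.get_state();print(s["eef_pos"],s["ee_rot"],s["force"],s["moment"],s["width"])
for n in ("side","wrist","scene"):
    cv2.imwrite(f"pics/{n}3.png",grab_frame(n))
d=cv2.imread("pics/side3.png");crop(d,290,220,420,350,5,"c7.png")
d=cv2.imread("pics/scene3.png");crop(d,330,170,460,300,5,"c8.png")
E
```

```text
t: 3.65
eef_pos: [0.4629, 0.1893, 0.0739]
ee_rot: [3.141, -0.001, -2.741]
force: [-0.8, 0.9, -4.3]
width: 0.0099
[0.46289553 0.18932816 0.07387391] [ 3.14117273e+00 -1.22308261e-03 -2.74131828e+00] [-0.77174165  0.9378605  -4.34030036] [0.00618203 0.07946376 0.02506038] 0.009863587319505597
```

View pics/wrist3.png

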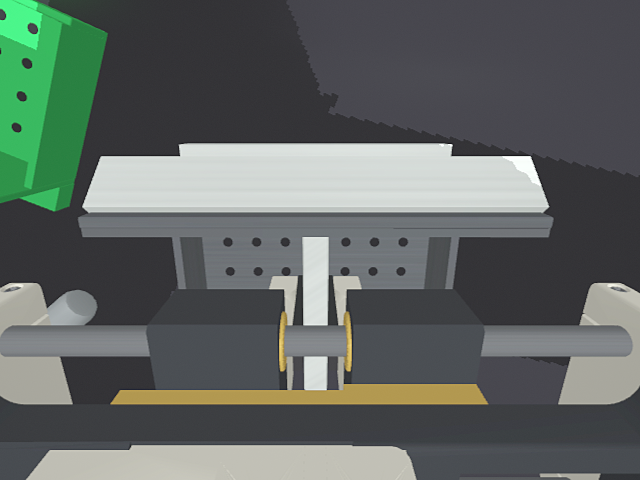

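View pics/c7.png

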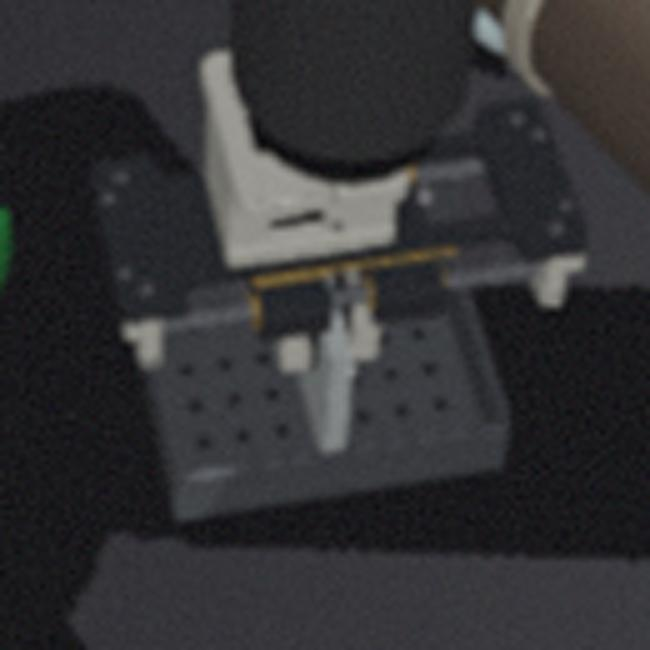

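View pics/c8.png

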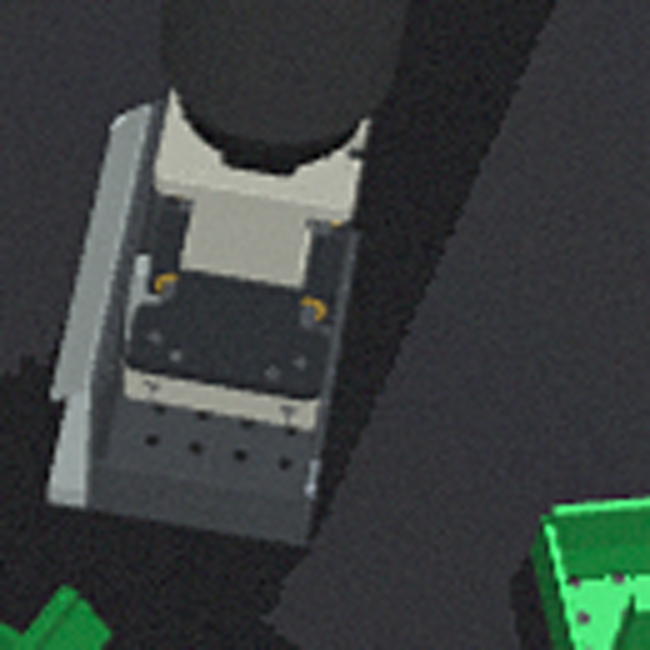

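```bash
python3 -m handwheel '[[[0,0,0,0.005,0],[0,0,0,0.010,0],[0,0,0,0.014,0],[0,0,0,0.014,0]]]' 6
python3 -m handwheel '[[[0,0,0,0,0],[0,0,0,0,0],[0,0,0,0,0],[0,0,0,0,0]]]' 4.5
python3 - <<'E'
from h import *
s=arm.get_state();print(s["eef_pos"],s["force"],s["moment"],s["width"])
for n in ("side","wrist"):
    cv2.imwrite(f"pics/{n}4.png",grab_frame(n))
a=cv2.imread("pics/wrist4.png");d=cv2.imread("pics/side4.png");crop(d,290,220,420,350,3,"c7.png")
cv2.imwrite("pics/m4.png",np.hstack([a[100:490], cv2.imread("pics/c7.png")[:380,:160]]) if 0 else a)
E
```

```text
t: 4.13
eef_pos: [0.4625, 0.1898, 0.0589]
ee_rot: [3.142, -0.002, -2.74]
force: [0.6, 0.7, -4.5]
width: 0.01
t: 4.47
eef_pos: [0.4625, 0.1897, 0.0588]
ee_rot: [3.142, -0.002, -2.74]
force: [0.6, 0.2, -4.0]
width: 0.0098
[0.46248457 0.18971047 0.05882349] [ 0.64122477  0.20814046 -4.03072241] [ 0.07692173  0.07386576 -0.03026879] 0.009764802665141388
```

View pics/m4.png

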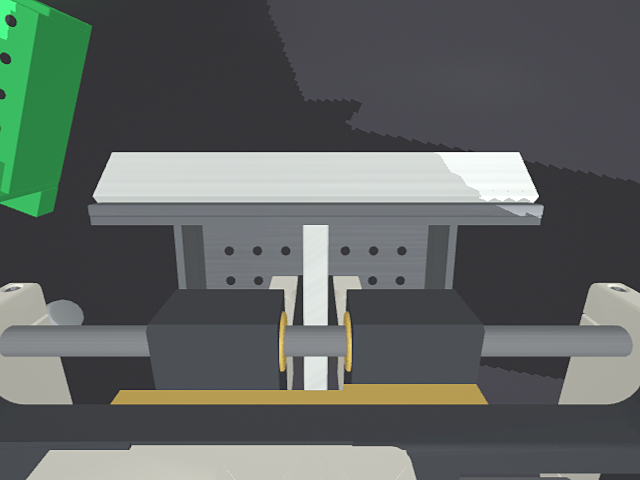

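View pics/c7.png

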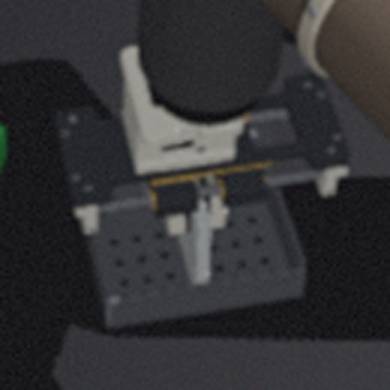

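```bash
cat > ws.py <<'E'
from h import *
w=camera_params("wrist"); T=w["tool_from_camera"]; K=w["intrinsics"]
def wp(P,th,sl=(0,0,0)):
    # shelf pt mm (x,y,z), tilt th deg front-up, grip point at tool (0,0,-19); slip = tool offset mm of grip pt
    P=np.array(P,float); x=P[:,0]+75; z=P[:,2]-70; c,s=np.cos(np.radians(th)),np.sin(np.radians(th))
    X=x*c+z*s; Z=-x*s+z*c
    # shelf x -> tool -y ; shelf y -> tool -x(check: shelf y 23deg, tool x 203deg) ; z -> tool -z
    t=np.stack([-P[:,1]+sl[0],-X+sl[1],-Z-19+sl[2]],1)/1000
    c_=(t-T[:3,3])@T[:3,:3]; u=c_@K.T; return u[:,:2]/u[:,2:]
E
python3 - <<'E'
from ws import *
pts=[(0,75,87),(0,-75,87),(-17,75,105),(-17,-75,105),(-21,75,105),(-21,75,100),(0,75,14)]
for th in(0,5,10,15,20,25): print(th,wp(pts,th).round(0).tolist())
E
```

```text
0 [[93.0, 148.0], [533.0, 148.0], [68.0, 210.0], [557.0, 209.0], [71.0, 222.0], [82.0, 218.0], [175.0, 137.0]]
5 [[104.0, 143.0], [522.0, 143.0], [78.0, 197.0], [548.0, 197.0], [79.0, 209.0], [89.0, 207.0], [181.0, 146.0]]
10 [[114.0, 140.0], [513.0, 140.0], [87.0, 186.0], [539.0, 186.0], [88.0, 198.0], [97.0, 198.0], [186.0, 155.0]]
15 [[123.0, 139.0], [503.0, 139.0], [96.0, 178.0], [530.0, 178.0], [96.0, 190.0], [105.0, 190.0], [190.0, 165.0]]
20 [[132.0, 140.0], [495.0, 139.0], [105.0, 171.0], [522.0, 171.0], [104.0, 182.0], [112.0, 185.0], [194.0, 174.0]]
25 [[140.0, 141.0], [487.0, 141.0], [113.0, 167.0], [513.0, 167.0], [112.0, 177.0], [120.0, 181.0], [197.0, 184.0]]
```

```bash
python3 -m handwheel '[[[0,0,-0.0025,-0.002,0],[0,0,-0.005,-0.0038,0],[0,0,-0.0075,-0.0055,0],[0,0,-0.010,-0.0072,0],[0,0,-0.0125,-0.0088,0],[0,0,-0.015,-0.0104,0],[0,0,-0.018,-0.012,0],[0,0,-0.021,-0.0137,0],[0,0,-0.024,-0.015,0],[0,0,-0.024,-0.015,0],[0,0,-0.024,-0.015,0]]]' 4.5
python3 - <<'E'
from h import *
s=arm.get_state();print(s["eef_pos"],s["force"],s["moment"],s["width"])
for n in ("wrist",):
    cv2.imwrite(f"pics/{n}5.png",grab_frame(n))
E
```

```text
t: 5.48
eef_pos: [0.4719, 0.1674, 0.0739]
ee_rot: [3.142, -0.002, -2.741]
force: [0.5, -0.4, -4.3]
width: 0.0096
[0.4719433  0.16737573 0.07385665] [ 0.47313153 -0.3962065  -4.32593776] [0.02270305 0.0080717  0.01971063] 0.009560714536796867
```

View pics/wrist5.png

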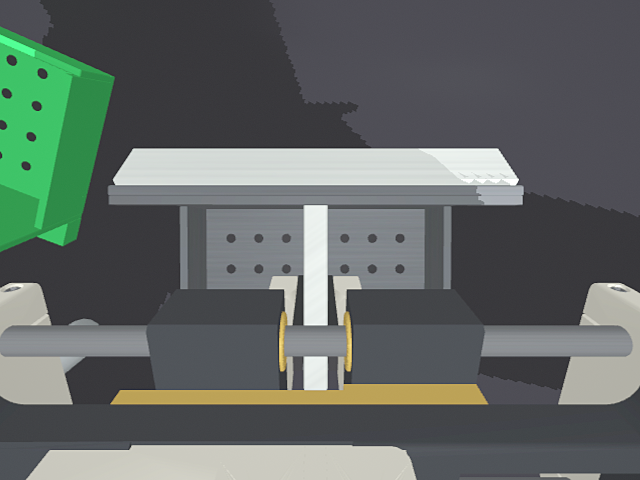

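```bash
cat >> ws.py <<'E'
from scipy.optimize import least_squares
def fitw(strip,plate,slz=None):
    # strip=(u0,u1,v) rear edge ; plate=(u0,u1,v) widest top edge corner (-17 rear)
    def r(p):
        q=wp([(0,75,87),(0,-75,87),(-17,75,105),(-17,-75,105)],p[0],(p[1],p[2],p[3] if slz is None else slz))
        return (q-np.array([(strip[0],strip[2]),(strip[1],strip[2]),(plate[0],plate[2]),(plate[1],plate[2])])).ravel()
    s=least_squares(r,[10,0,0,0]); return s.x.round(2), r(s.x).reshape(-1,2).round(1).tolist()
E
python3 - <<'E'
from ws import *
for a in (((104,537,155.5),(84,558,214)),((110,522,152),(89,544,205)),((133,498,148.5),(109,523,186))):
    print(fitw(*a)); print(fitw(*a,slz=2.5))
E
```

```text
(array([-0.37,  2.58,  2.17,  2.57]), [[1.5, -1.3], [-1.6, -1.3], [-1.0, 1.2], [1.0, 1.2]])
(array([-0.31,  2.58,  2.2 ,  0.  ]), [[1.6, -1.2], [-1.6, -1.3], [-1.0, 1.2], [1.1, 1.1]])
(array([3.41, 1.11, 2.68, 4.09]), [[1.5, -0.9], [-1.1, -0.9], [-1.0, 0.8], [0.7, 0.8]])
(array([4.68, 1.11, 3.16, 0.  ]), [[1.7, -0.3], [-1.4, -0.3], [-1.6, 0.4], [1.3, 0.3]])
(array([15.5 ,  0.97,  3.96,  4.33]), [[0.5, -0.1], [-0.1, -0.2], [-0.4, 0.1], [0.0, 0.1]])
(array([16.87,  0.97,  4.13,  0.  ]), [[0.6, 0.6], [-0.2, 0.5], [-1.0, -0.4], [0.6, -0.4]])
```

```bash
python3 -m handwheel '[[[0,0,0,-0.0005,0],[0,0,0,-0.001,0],[0,0,0,-0.0015,0],[0,0,0,-0.0015,0],[0,0,0,-0.0015,0],[0,0,0,-0.0015,0],[0,0,0,-0.0015,0],[0,0,0,-0.0015,0]]]' 3.6
python3 - <<'E'
from h import *
s=arm.get_state();print(s["eef_pos"],s["force"],s["moment"],s["width"])
for n in ("wrist","side"):
    cv2.imwrite(f"pics/{n}6.png",grab_frame(n))
E
```

```text
t: 6.2
eef_pos: [0.4719, 0.1676, 0.0753]
ee_rot: [3.141, -0.002, -2.741]
force: [-0.1, 0.9, -3.8]
width: 0.0097
[0.47189934 0.1675849  0.07532258] [-0.10319003  0.87591466 -3.75387536] [0.10845475 0.09153098 0.06030058] 0.00969789894660167
```

View pics/wrist6.png

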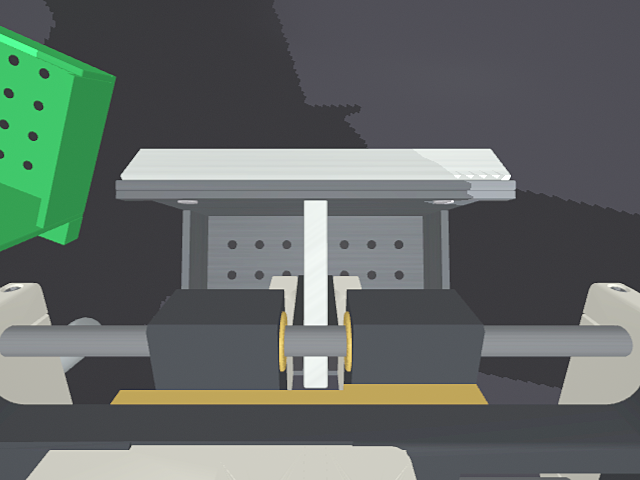

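```bash
python3 - <<'E'
from ws import *
print(fitw((140,492,149.5),(116,515,181))); print(fitw((140,492,149.5),(116,515,181),slz=3))
E
python3 -m handwheel '[[[0,0,0,0,0],[0,0,0,0,0],[0,0,0,-0.01,0],[0,0,0,-0.03,0],[0,0,0,-0.06,0],[0,0,0,-0.09,0],[0,0,0,-0.12,0],[0,0,0,-0.14,0],[0,0,0,-0.15,0],[0,0,0,-0.15,0]]]' 40
python3 - <<'E'
from h import *
s=arm.get_state();print(s["eef_pos"],s["ee_rot"],s["force"],s["moment"],s["width"])
for n in ("wrist","side"):
    cv2.imwrite(f"pics/{n}7.png",grab_frame(n))
E
```

```text
(array([19.87,  0.97,  4.27,  4.28]), [[0.6, -0.3], [-1.2, -0.3], [-0.3, 0.3], [0.9, 0.3]])
(array([20.81,  0.97,  4.3 ,  0.  ]), [[0.6, 0.2], [-1.2, 0.1], [-0.7, -0.1], [1.3, -0.1]])
t: 7.13
eef_pos: [0.4731, 0.1682, 0.228]
ee_rot: [3.14, 0.002, -2.74]
force: [1.0, -0.3, -5.2]
width: 0.0099
[0.47314995 0.16823818 0.22803933] [ 3.14037124e+00  2.36463049e-03 -2.74047718e+00] [ 0.97396907 -0.2563257  -5.24408679] [ 0.0717099  -0.05111017  0.04616539] 0.009896706230640446
```

View pics/wrist7.png

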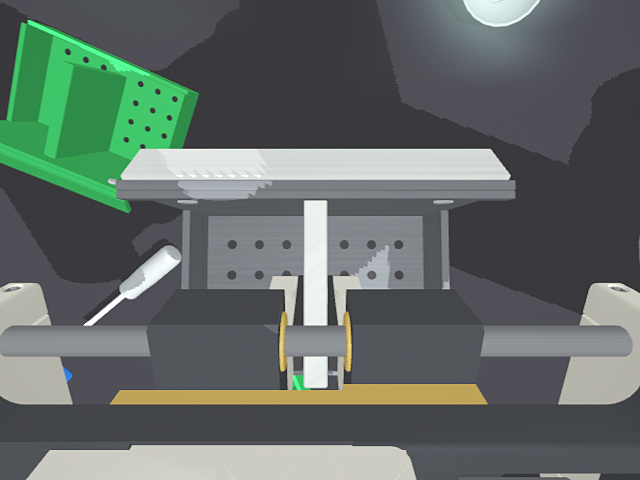

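View pics/side7.png

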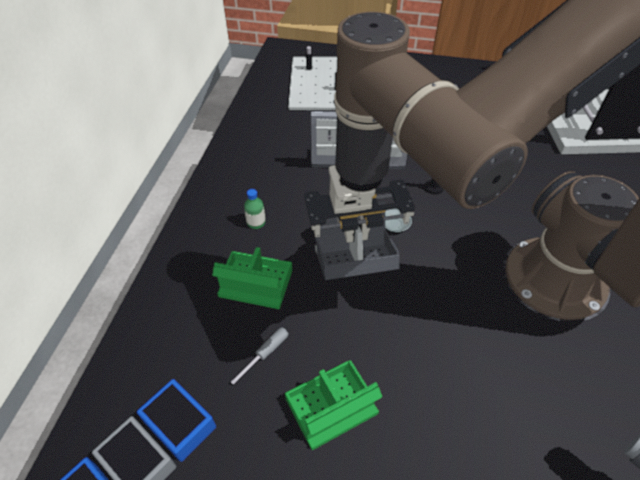

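```bash
cat > go.py <<'E'
from h import *
from scipy.spatial.transform import Rotation as R
PAN=np.array([0.5307,-0.2810]); A=np.radians(-79.59)
ex=np.array([np.cos(A),np.sin(A)]); ey=np.array([-ex[1],ex[0]])
def need(px,py,z):
    s=arm.get_state(); RR=R.from_euler("xyz",s["ee_rot"]).as_matrix()
    t=np.append(PAN+ex*px/1000+ey*py/1000,z/1000)
    return (RR.T@(t-s["eef_pos"])*1000).round(1), -(np.degrees(A)+90+180-np.degrees(s["ee_rot"][2])+180)%360-180
def pan():
    s=arm.get_state(); d=s["eef_pos"][:2]-PAN
    f=s["force"][:2]
    return dict(px=round(d@ex*1000,2),py=round(d@ey*1000,2),z=round(s["eef_pos"][2]*1000,2),yaw=round(np.degrees(s["ee_rot"][2]),2),F=[round(f@ex,2),round(f@ey,2),round(s["force"][2],2)],M=[round(s["moment"][:2]@ex,3),round(s["moment"][:2]@ey,3)],w=round(s["width"],4),t=s["t"],ee=s["ee_rot"][:2].round(4))
E
python3 - <<'E'
from go import *
print(need(-94.9,1,228),need(-94.9,1,164),pan())
for uv in ((437,190),(396,225),(255,225)): print(ray("side",uv,0).round(3))
E
```

```text
(array([  98.8, -343.5,   -3.4]), np.float64(12.542848088804703)) (array([  98.6, -343.6,   60.6]), np.float64(12.542848088804703)) {'px': np.float64(-451.71), 'py': np.float64(22.84), 'z': np.float64(224.48), 'yaw': np.float64(-157.05), 'F': [np.float64(1.18), np.float64(-1.08), np.float64(-4.65)], 'M': [np.float64(-0.1), np.float64(0.006)], 'w': 0.0098, 't': 7.2333, 'ee': array([ 3.141 , -0.0032])}
[ 0.298 -0.241  0.   ]
[ 0.394 -0.087  0.   ]
[ 0.759 -0.007  0.   ]
```

```bash
python3 -m handwheel '[[[0,0.002,-0.01,0,0],[0,0.008,-0.03,0,0],[0,0.017,-0.06,0,1],[0,0.027,-0.095,0,3],[0,0.037,-0.13,0,5],[0,0.048,-0.165,0,7],[0,0.058,-0.2,0,9],[0,0.068,-0.235,0,11],[0,0.078,-0.27,0,12],[0,0.087,-0.3,0,12.5],[0,0.094,-0.325,0,12.5],[0,0.098,-0.339,0,12.5],[0,0.0988,-0.3435,0,12.5],[0,0.0988,-0.3435,0,12.5],[0,0.0988,-0.3435,0,12.5]]]' 40
python3 - <<'E'
from go import *
print(pan(),need(-94.9,1,164))
for n in ("wrist","scene"):
    cv2.imwrite(f"pics/{n}8.png",grab_frame(n))
E
```

```text
t: 8.48
eef_pos: [0.5137, -0.1874, 0.2232]
ee_rot: [3.141, -0.006, -2.96]
force: [-0.1, 0.5, -5.2]
width: 0.0101
{'px': np.float64(-95.16), 'py': np.float64(0.18), 'z': np.float64(223.18), 'yaw': np.float64(-169.6), 'F': [np.float64(-0.51), np.float64(-0.03), np.float64(-5.24)], 'M': [np.float64(-0.023), np.float64(0.125)], 'w': 0.0101, 't': 8.4833, 'ee': array([ 3.1408, -0.0057])} (array([-1.2, -0.3, 59.2]), np.float64(-0.007706856358254299))
```

View pics/wrist8.png

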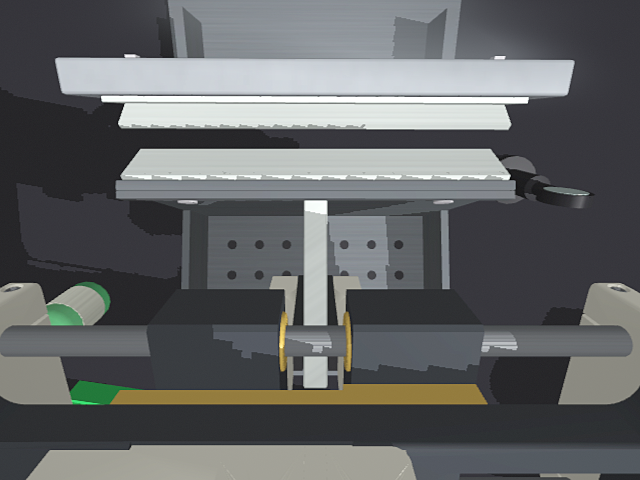

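View pics/scene8.png

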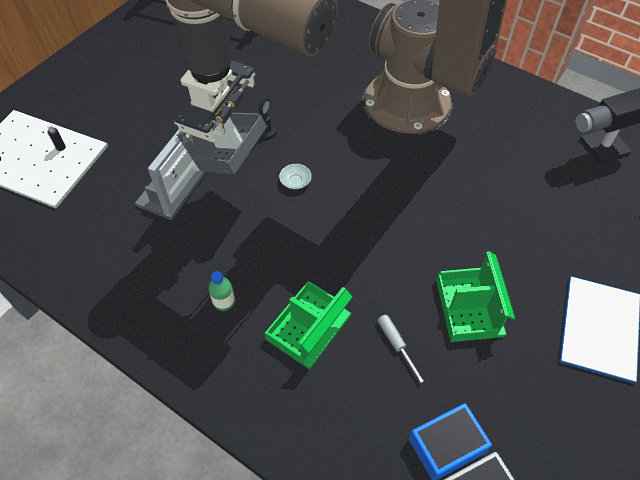

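```bash
python3 - <<'E'
from ws import *
def tool(uv,L,wpx):
    d=K[0,0]*L/wpx; c=np.array([(uv[0]-K[0,2])/K[0,0]*d,(uv[1]-K[1,2])/K[0,0]*d,d]); return (T[:3,:3]@c+T[:3,3])*1000
print("flange top",tool((314.5,103),.240,425.5)); print("lip front",tool((315.3,129.5),.240,393))
print("panel top front",tool((318,96),.270,503))
print("strip",tool((316,149.5),.150,352),"plate",tool((315.5,181),.150,399))
E
```

```text
flange top [  0.24832085 -92.94934051  51.02877995]
lip front [  0.71112043 -78.2287684   63.26582207]
panel top front [  2.14167817 -96.12952577  42.11853661]
strip [  0.95866359 -72.1079129   -6.01806502] plate [  0.72112321 -62.33843575 -27.49065865]
```

```bash
python3 -m handwheel '[[[0,0,0,0.015,0],[0,0,0,0.035,0],[0,0,0,0.05,0],[0,0,0,0.057,0],[0,0,-0.003,0.057,0],[0,0,-0.008,0.057,0],[0,0,-0.013,0.057,0],[0,0,-0.0165,0.057,0],[0,0,-0.0175,0.057,0],[0,0,-0.0175,0.057,0],[0,0,-0.0175,0.057,0]]]' 40
python3 - <<'E'
from go import *
print(pan())
for n in ("wrist",):
    cv2.imwrite(f"pics/{n}9.png",grab_frame(n))
E
```

```text
t: 9.5
eef_pos: [0.5171, -0.2041, 0.1673]
ee_rot: [3.141, -0.004, -2.959]
force: [-0.3, -0.3, -5.2]
width: 0.0097
{'px': np.float64(-78.07), 'py': np.float64(0.54), 'z': np.float64(167.25), 'yaw': np.float64(-169.54), 'F': [np.float64(0.29), np.float64(-0.32), np.float64(-5.19)], 'M': [np.float64(0.003), np.float64(-0.0)], 'w': 0.0097, 't': 9.5, 'ee': array([ 3.1413, -0.0038])}
```

View pics/wrist9.png

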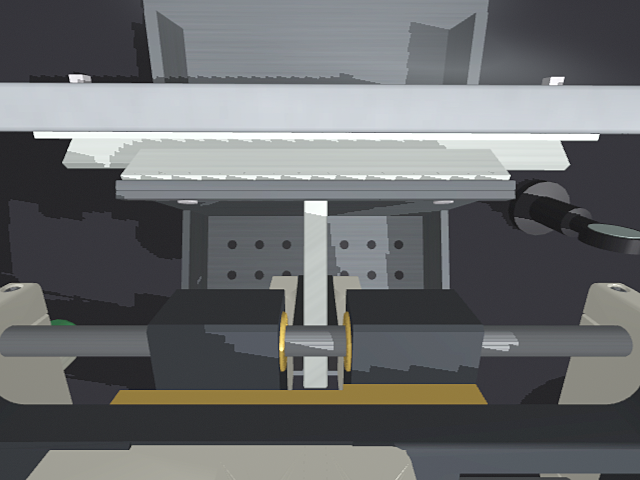

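```bash
python3 -m handwheel '[[[0,0,0,0.003,0],[0,0,0,0.006,0],[0,0,0,0.008,0],[0,0,0,0.0095,0],[0,0,0,0.010,0],[0,0,0,0.010,0]]]' 40
python3 -c "
from go import *; print(pan())"
python3 -m handwheel '[[[0,0,-0.001,0,0],[0,0,-0.002,0,0],[0,0,-0.003,0,0],[0,0,-0.003,0,0],[0,0,-0.003,0,0]]]' 40
python3 -c "
from go import *; print(pan())"
```

```text
t: 10.05
eef_pos: [0.5169, -0.204, 0.1569]
ee_rot: [3.141, -0.004, -2.959]
force: [0.1, -0.1, -4.7]
width: 0.0095
{'px': np.float64(-78.26), 'py': np.float64(0.37), 'z': np.float64(156.92), 'yaw': np.float64(-169.52), 'F': [np.float64(0.08), np.float64(0.11), np.float64(-4.66)], 'M': [np.float64(0.038), np.float64(-0.011)], 'w': 0.0095, 't': 10.05, 'ee': array([ 3.1412, -0.0044])}
t: 10.47
eef_pos: [0.5175, -0.207, 0.1569]
ee_rot: [3.141, -0.004, -2.959]
force: [-0.1, 0.9, -5.3]
width: 0.01
{'px': np.float64(-75.14), 'py': np.float64(0.35), 'z': np.float64(156.94), 'yaw': np.float64(-169.54), 'F': [np.float64(-0.87), np.float64(0.06), np.float64(-5.29)], 'M': [np.float64(0.013), np.float64(-0.022)], 'w': 0.01, 't': 10.4667, 'ee': array([ 3.1412, -0.0044])}
```

```bash
python3 -m handwheel '[[[0,0,-0.0005,0,0],[0,0,-0.001,0,0],[0,0,-0.001,0,0],[0,0,-0.001,0,0]]]' 40
python3 -c "
from go import *; print(pan())"
python3 -m handwheel '[[[0,0,-0.0005,0,0],[0,0,-0.001,0,0],[0,0,-0.001,0,0],[0,0,-0.001,0,0]]]' 40
python3 -c "
from go import *; print(pan())"
```

```text
t: 10.8
eef_pos: [0.5177, -0.2079, 0.157]
ee_rot: [3.141, -0.004, -2.959]
force: [-0.6, 1.8, -3.9]
width: 0.0096
{'px': np.float64(-74.2), 'py': np.float64(0.42), 'z': np.float64(156.96), 'yaw': np.float64(-169.53), 'F': [np.float64(-1.91), np.float64(-0.26), np.float64(-3.9)], 'M': [np.float64(-0.006), np.float64(0.192)], 'w': 0.0096, 't': 10.8, 'ee': array([ 3.1411, -0.0043])}
t: 11.13
eef_pos: [0.5179, -0.2082, 0.157]
ee_rot: [3.14, -0.004, -2.959]
force: [-0.8, 5.7, -2.8]
width: 0.01
{'px': np.float64(-73.92), 'py': np.float64(0.6), 'z': np.float64(157.02), 'yaw': np.float64(-169.54), 'F': [np.float64(-5.76), np.float64(0.25), np.float64(-2.76)], 'M': [np.float64(0.173), np.float64(1.944)], 'w': 0.01, 't': 11.1333, 'ee': array([ 3.1401, -0.0039])}
```

```bash
python3 -m handwheel '[[[0,0,0.001,0,0],[0,0,0.0012,0,0],[0,0,0.0012,0.001,0],[0,0,0.0012,0.002,0],[0,0,0.0012,0.003,0],[0,0,0.0012,0.004,0],[0,0,0.0012,0.004,0]]]' 40
python3 -c "
from go import *; print(pan())"
python3 -m handwheel '[[[0,0,0,0.0007,0],[0,0,0,0.0014,0],[0,0,0,0.002,0],[0,0,0,0.002,0],[0,0,0,0.002,0]]]' 40
python3 -c "
from go import *; print(pan())"
```

```text
t: 11.72
eef_pos: [0.5175, -0.2071, 0.1526]
ee_rot: [3.14, -0.005, -2.959]
force: [-0.6, 0.2, -5.4]
width: 0.0094
{'px': np.float64(-75.11), 'py': np.float64(0.34), 'z': np.float64(152.65), 'yaw': np.float64(-169.55), 'F': [np.float64(-0.3), np.float64(-0.56), np.float64(-5.4)], 'M': [np.float64(0.032), np.float64(-0.005)], 'w': 0.0094, 't': 11.7167, 'ee': array([ 3.14  , -0.0045])}
t: 12.13
eef_pos: [0.5175, -0.2071, 0.1507]
ee_rot: [3.14, -0.005, -2.959]
force: [-0.6, 0.6, -4.8]
width: 0.01
{'px': np.float64(-75.09), 'py': np.float64(0.35), 'z': np.float64(150.66), 'yaw': np.float64(-169.55), 'F': [np.float64(-0.67), np.float64(-0.53), np.float64(-4.83)], 'M': [np.float64(-0.017), np.float64(0.005)], 'w': 0.01, 't': 12.1333, 'ee': array([ 3.14  , -0.0045])}
```

```bash
for i in 1 2; do python3 -m handwheel '[[[0,0,0,0.0005,0],[0,0,0,0.001,0],[0,0,0,0.001,0],[0,0,0,0.001,0]]]' 40 >/dev/null
python3 -c "
from go import *; print(pan())"; done
```

```text
{'px': np.float64(-75.09), 'py': np.float64(0.34), 'z': np.float64(149.62), 'yaw': np.float64(-169.54), 'F': [np.float64(0.08), np.float64(-0.6), np.float64(-4.23)], 'M': [np.float64(0.019), np.float64(0.01)], 'w': 0.0099, 't': 12.4667, 'ee': array([ 3.14  , -0.0045])}
{'px': np.float64(-75.04), 'py': np.float64(0.35), 'z': np.float64(148.67), 'yaw': np.float64(-169.55), 'F': [np.float64(0.17), np.float64(0.2), np.float64(-4.01)], 'M': [np.float64(0.033), np.float64(-0.118)], 'w': 0.0099, 't': 12.8, 'ee': array([ 3.1401, -0.0045])}
```

```bash
python3 -m handwheel '[[[0,0,0,0.0005,0],[0,0,0,0.0005,0],[0,0,0,0.0005,0]]]' 40 >/dev/null
python3 -c "
from go import *; print(pan())"
python3 -m handwheel '[[[0,0,0,0.0005,0],[0,0,0,0.0005,0],[0,0,0,0.0005,0]]]' 40 >/dev/null
python3 -c "
from go import *; print(pan())"
```

```text
{'px': np.float64(-74.91), 'py': np.float64(0.44), 'z': np.float64(148.29), 'yaw': np.float64(-169.55), 'F': [np.float64(0.26), np.float64(0.24), np.float64(-2.89)], 'M': [np.float64(0.032), np.float64(-0.263)], 'w': 0.01, 't': 13.05, 'ee': array([ 3.1403, -0.0042])}
{'px': np.float64(-74.75), 'py': np.float64(0.63), 'z': np.float64(148.0), 'yaw': np.float64(-169.54), 'F': [np.float64(-0.22), np.float64(-0.17), np.float64(-2.81)], 'M': [np.float64(0.057), np.float64(-0.444)], 'w': 0.0096, 't': 13.3, 'ee': array([ 3.1407, -0.0038])}
```

```bash
python3 -m handwheel '[[[0,0,-0.0003,0.0003,0],[0,0,-0.0006,0.0006,0],[0,0,-0.0006,0.0006,0],[0,0,-0.0006,0.0006,0]]]' 40 >/dev/null
python3 - <<'E'
from go import *
print(pan())
for n in ("wrist","scene","side"):
    cv2.imwrite(f"pics/{n}10.png",grab_frame(n))
crop(cv2.imread("pics/scene10.png"),130,60,280,210,4,"c10.png")
E
```

```text
{'px': np.float64(-74.16), 'py': np.float64(0.71), 'z': np.float64(147.4), 'yaw': np.float64(-169.54), 'F': [np.float64(0.12), np.float64(0.56), np.float64(-2.43)], 'M': [np.float64(0.176), np.float64(-0.242)], 'w': 0.0094, 't': 13.6333, 'ee': array([ 3.1406, -0.0037])}
```

View pics/wrist10.png

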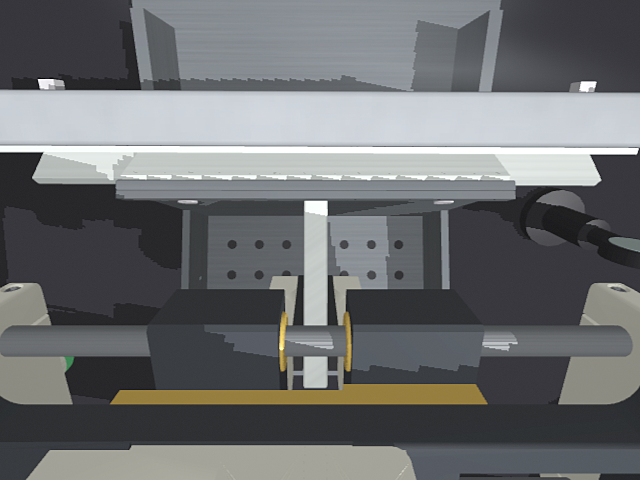

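View pics/c10.png

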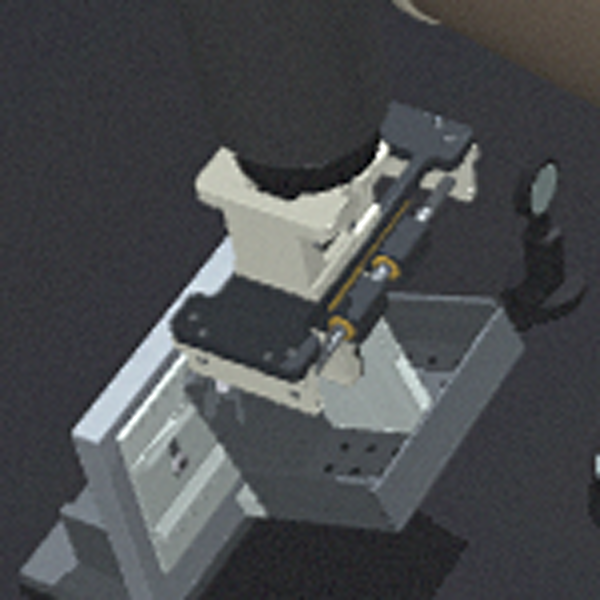

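```bash
python3 -m handwheel '[[[0,0,-0.0003,0.0003,0.1],[0,0,-0.0005,0.0005,0.25],[0,0,-0.0005,0.0006,0.25],[0,0,-0.0005,0.0006,0.25]]]' 40 >/dev/null
python3 -c "
from go import *; print(pan())"
python3 -m handwheel '[[[0,0,-0.0003,0.0003,0],[0,0,-0.0003,0.0005,0],[0,0,-0.0003,0.0005,0]]]' 40 >/dev/null
python3 -c "
from go import *; print(pan())"
```

```text
{'px': np.float64(-73.98), 'py': np.float64(0.88), 'z': np.float64(146.95), 'yaw': np.float64(-169.78), 'F': [np.float64(-3.39), np.float64(-0.03), np.float64(-0.09)], 'M': [np.float64(0.14), np.float64(1.252)], 'w': 0.01, 't': 14.1167, 'ee': array([ 3.1404, -0.0034])}
{'px': np.float64(-73.92), 'py': np.float64(0.9), 'z': np.float64(146.78), 'yaw': np.float64(-169.77), 'F': [np.float64(-5.63), np.float64(-0.97), np.float64(2.28)], 'M': [np.float64(-0.264), np.float64(1.662)], 'w': 0.0098, 't': 14.3667, 'ee': array([ 3.1402, -0.0032])}
```

```bash
python3 -m handwheel '[[[0,0,0.0003,0,0],[0,0,0.0003,0,0],[0,0,0.0003,0,0]]]' 8 >/dev/null
python3 -c "
from go import *; print(pan())"
python3 -m handwheel '[[[0,0,0.0002,0.001,0],[0,0,0.0004,0.002,0],[0,0,0.0006,0.003,0],[0,0,0.0007,0.004,0],[0,0,0.0008,0.005,0],[0,0,0.0008,0.005,0]]]' 8 >/dev/null
python3 - <<'E'
from go import *
print(pan())
cv2.imwrite("pics/wrist11.png",grab_frame("wrist"))
E
```

```text
{'px': np.float64(-74.07), 'py': np.float64(0.9), 'z': np.float64(146.67), 'yaw': np.float64(-169.77), 'F': [np.float64(0.13), np.float64(1.11), np.float64(-2.97)], 'M': [np.float64(0.221), np.float64(-0.005)], 'w': 0.0103, 't': 14.6167, 'ee': array([ 3.1404, -0.0033])}
{'px': np.float64(-74.8), 'py': np.float64(0.84), 'z': np.float64(141.43), 'yaw': np.float64(-169.77), 'F': [np.float64(0.39), np.float64(0.49), np.float64(-3.03)], 'M': [np.float64(0.264), np.float64(-0.291)], 'w': 0.0098, 't': 15.1167, 'ee': array([ 3.1405, -0.0034])}
```

View pics/wrist11.png

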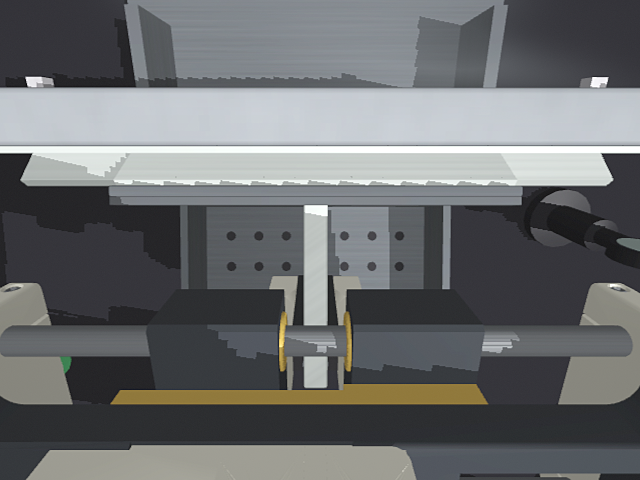

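```bash
python3 -m handwheel '[[[0,0,0,0.001,0],[0,0,0.0001,0.002,0],[0,0,0.0002,0.003,0],[0,0,0.0003,0.004,0],[0,0,0.0003,0.005,0],[0,0,0.0003,0.006,0],[0,0,0.0003,0.006,0]]]' 8 >/dev/null
python3 -c "
from go import *; print(pan())"
python3 -m handwheel '[[[0,0,0,0.001,0],[0,0,0,0.002,0],[0,0,0,0.003,0],[0,0,0,0.004,0],[0,0,0,0.004,0]]]' 8 >/dev/null
python3 - <<'E'
from go import *
print(pan())
cv2.imwrite("pics/wrist12.png",grab_frame("wrist"))
cv2.imwrite("pics/scene12.png",grab_frame("scene"))
crop(cv2.imread("pics/scene12.png"),130,60,280,210,4,"c12.png")
E
```

```text
{'px': np.float64(-75.05), 'py': np.float64(0.8), 'z': np.float64(135.3), 'yaw': np.float64(-169.77), 'F': [np.float64(0.6), np.float64(0.72), np.float64(-2.96)], 'M': [np.float64(0.281), np.float64(-0.369)], 'w': 0.0097, 't': 15.75, 'ee': array([ 3.1405, -0.0035])}
{'px': np.float64(-74.98), 'py': np.float64(0.83), 'z': np.float64(131.15), 'yaw': np.float64(-169.77), 'F': [np.float64(1.23), np.float64(0.38), np.float64(-2.5)], 'M': [np.float64(0.256), np.float64(-0.452)], 'w': 0.0098, 't': 16.1667, 'ee': array([ 3.1406, -0.0035])}
```

View pics/wrist12.png

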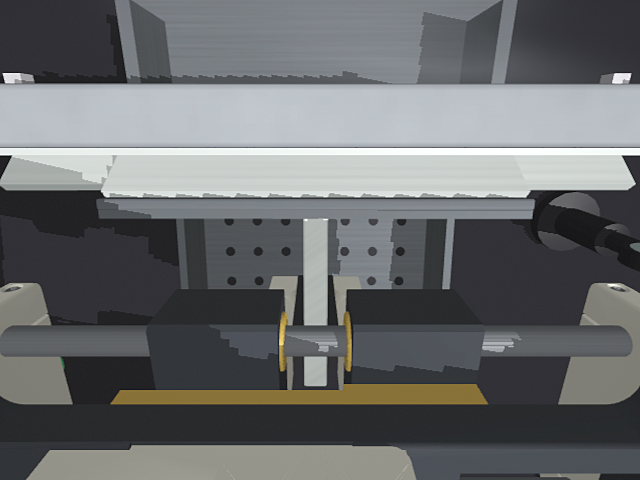

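View pics/c12.png

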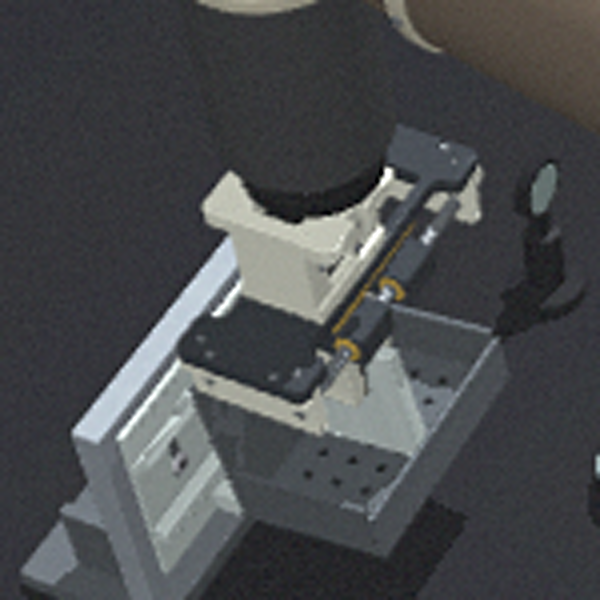

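```bash
python3 -m handwheel '[[[0,0,-0.0003,0.0005,0],[0,0,-0.0006,0.0015,0],[0,0,-0.0008,0.0025,0],[0,0,-0.0008,0.0025,0]]]' 8 >/dev/null
python3 -c "
from go import *; print(pan())"
python3 -m handwheel '[[[0,0,-0.0001,0.001,0],[0,0,-0.0003,0.002,0],[0,0,-0.0005,0.003,0],[0,0,-0.0005,0.003,0]]]' 8 >/dev/null
python3 - <<'E'
from go import *
print(pan())
E
```

```text
{'px': np.float64(-74.47), 'py': np.float64(0.76), 'z': np.float64(128.43), 'yaw': np.float64(-169.78), 'F': [np.float64(-1.54), np.float64(0.23), np.float64(-3.46)], 'M': [np.float64(0.367), np.float64(0.596)], 'w': 0.01, 't': 16.6, 'ee': array([ 3.1401, -0.0037])}
{'px': np.float64(-74.01), 'py': np.float64(0.73), 'z': np.float64(125.19), 'yaw': np.float64(-169.77), 'F': [np.float64(-1.34), np.float64(0.32), np.float64(-2.33)], 'M': [np.float64(0.3), np.float64(0.372)], 'w': 0.0102, 't': 16.9333, 'ee': array([ 3.14  , -0.0038])}
```

```bash
python3 -m handwheel '[[[0,0,0,0.0007,0],[0,0,0,0.0014,0],[0,0,0,0.002,0],[0,0,0,0.002,0]]]' 8 >/dev/null
python3 - <<'E'
from go import *
print(pan())
cv2.imwrite("pics/wrist13.png",grab_frame("wrist"))
cv2.imwrite("pics/scene13.png",grab_frame("scene"))
crop(cv2.imread("pics/scene13.png"),130,60,280,210,4,"c13.png")
E
```

```text
{'px': np.float64(-73.76), 'py': np.float64(0.8), 'z': np.float64(123.26), 'yaw': np.float64(-169.77), 'F': [np.float64(0.58), np.float64(0.59), np.float64(-1.84)], 'M': [np.float64(0.243), np.float64(-0.509)], 'w': 0.01, 't': 17.2667, 'ee': array([ 3.1404, -0.0036])}
```

View pics/wrist13.png

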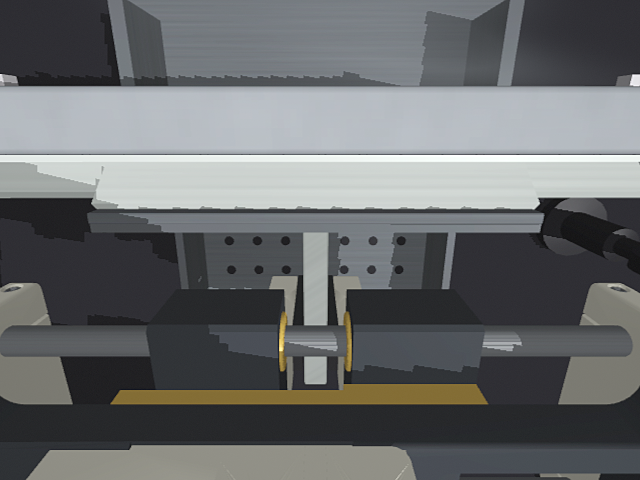

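View pics/c13.png

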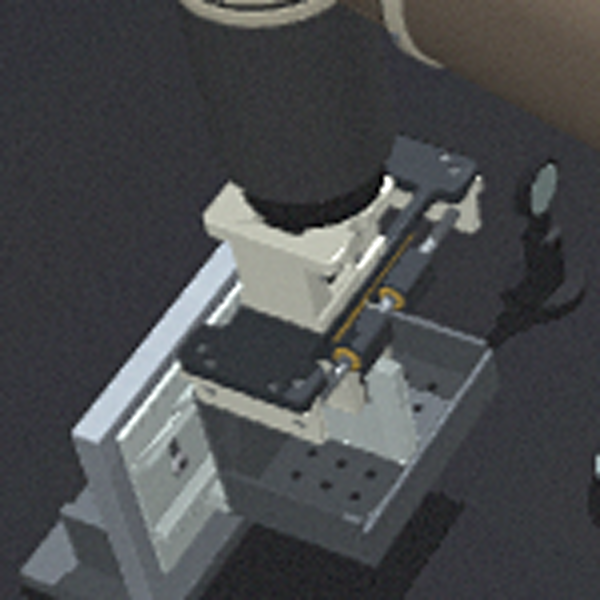

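```bash
for i in 1 2; do python3 -m handwheel '[[[0,0,0,0.0005,0],[0,0,0,0.001,0],[0,0,0,0.001,0]]]' 8 >/dev/null
python3 -c "
from go import *; print(pan())"; done
```

```text
{'px': np.float64(-73.6), 'py': np.float64(0.85), 'z': np.float64(122.32), 'yaw': np.float64(-169.77), 'F': [np.float64(1.73), np.float64(0.42), np.float64(-0.87)], 'M': [np.float64(0.098), np.float64(-0.746)], 'w': 0.0098, 't': 17.6167, 'ee': array([ 3.1406, -0.0035])}
{'px': np.float64(-73.49), 'py': np.float64(0.85), 'z': np.float64(121.73), 'yaw': np.float64(-169.76), 'F': [np.float64(0.48), np.float64(-1.82), np.float64(3.91)], 'M': [np.float64(-0.382), np.float64(-0.35)], 'w': 0.0096, 't': 17.8667, 'ee': array([ 3.1409, -0.0034])}
```

```bash
python3 - <<'E'
from go import *
print(pan())
cv2.imwrite("pics/wrist14.png",grab_frame("wrist"))
cv2.imwrite("pics/side14.png",grab_frame("side"))
crop(cv2.imread("pics/side14.png"),290,90,430,200,5,"c14.png")
E
```

```text
{'px': np.float64(-73.49), 'py': np.float64(0.85), 'z': np.float64(121.73), 'yaw': np.float64(-169.76), 'F': [np.float64(0.48), np.float64(-1.82), np.float64(3.91)], 'M': [np.float64(-0.382), np.float64(-0.35)], 'w': 0.0096, 't': 17.8667, 'ee': array([ 3.1409, -0.0034])}
```

View pics/wrist14.png

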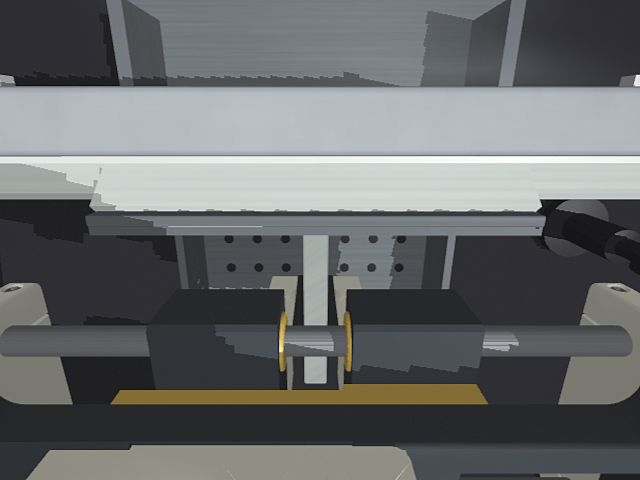

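View pics/c14.png

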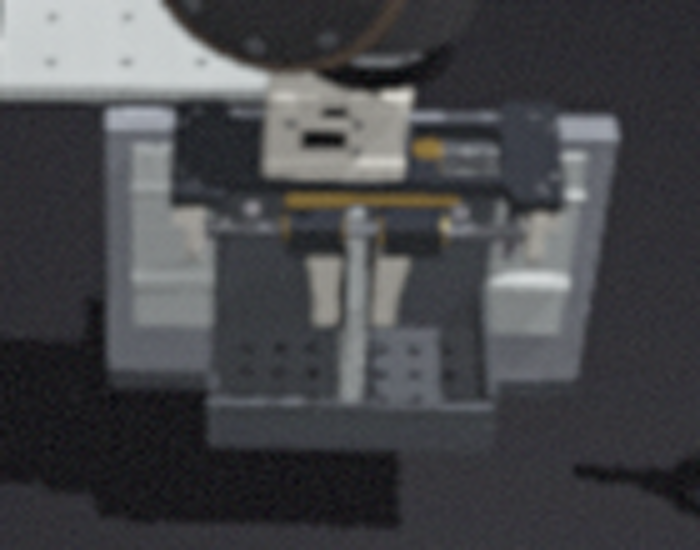

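```bash
cat > tf.py <<'E'
from ws import *
def fit2(u0,u1,vr,vf,vd):
    def r(p):
        q=wp([(-17,75,105),(-17,-75,105),(-21,75,105),(-101,0,86)],p[0],p[1:4])
        return [q[0,0]-u0,q[1,0]-u1,q[0,1]-vr,(q[0,1]+0*vr)-vr,q[2,1]-vf,q[3,1]-vd]
    s=least_squares(r,[5,1,4,3]); return s.x.round(2),np.round(s.fun,1)
E
python3 - <<'E'
from tf import *
print(fit2(116,515,181,198,388)); print(fit2(109,521,188,205,388));print(fit2(97,533,199,218,386)); print(fit2(89,543,210.5,232,384)); print(fit2(89,543,213,235,383))
E
```

```text
(array([19.57,  0.71,  4.77,  4.73]), array([-0.1,  0.1,  2.1,  2.1, -4.2, -0. ]))
(array([14.74,  0.52,  5.04,  5.42]), array([-0.1,  0.1,  2. ,  2. , -4. , -0. ]))
(array([7.11, 0.52, 4.32, 5.81]), array([-0.1,  0.1,  2.5,  2.5, -5. ,  0.1]))
(array([1.27, 0.85, 3.96, 6.09]), array([-0.1,  0.1,  3.2,  3.2, -6.6,  0.1]))
(array([0.26, 0.85, 4.2 , 6.84]), array([-0.1,  0.1,  3.4,  3.4, -7. ,  0.1]))
```

```bash
python3 -m handwheel '[[[0,0,0,-0.0003,0],[0,0,0,-0.0005,0],[0,0,0,-0.0005,0]]]' 5 >/dev/null
python3 -c "
from go import *; print(pan())"
python3 -m handwheel '[[[0,0,0,0,0],[0,0,0,0,0],[0,0,0,0,0]]]' 3 >/dev/null
python3 - <<'E'
from go import *
print(pan())
cv2.imwrite("pics/wrist15.png",grab_frame("wrist"))
cv2.imwrite("pics/scene15.png",grab_frame("scene"))
crop(cv2.imread("pics/scene15.png"),130,60,280,210,4,"c15.png")
E
```

```text
{'px': np.float64(-73.53), 'py': np.float64(0.88), 'z': np.float64(121.9), 'yaw': np.float64(-169.77), 'F': [np.float64(1.67), np.float64(0.71), np.float64(-3.14)], 'M': [np.float64(0.322), np.float64(-0.686)], 'w': 0.0101, 't': 18.2167, 'ee': array([ 3.1407, -0.0034])}
{'px': np.float64(-73.53), 'py': np.float64(0.84), 'z': np.float64(121.81), 'yaw': np.float64(-169.77), 'F': [np.float64(1.46), np.float64(0.85), np.float64(-1.56)], 'M': [np.float64(0.182), np.float64(-0.689)], 'w': 0.0104, 't': 18.4667, 'ee': array([ 3.1407, -0.0036])}
```

View pics/c15.png

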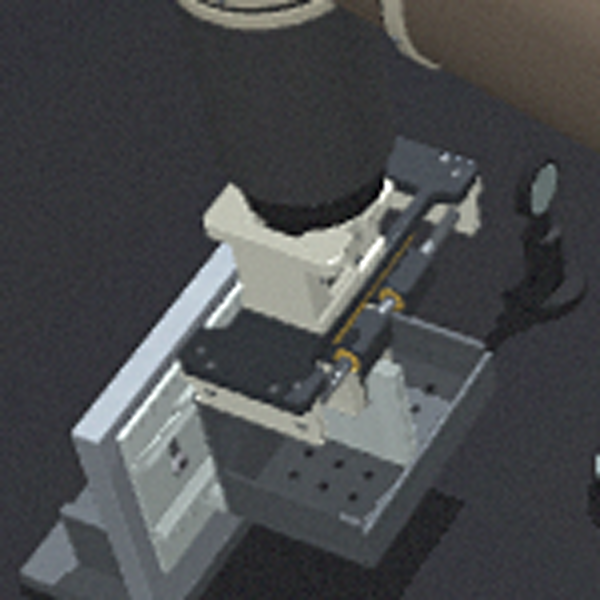

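View pics/wrist15.png

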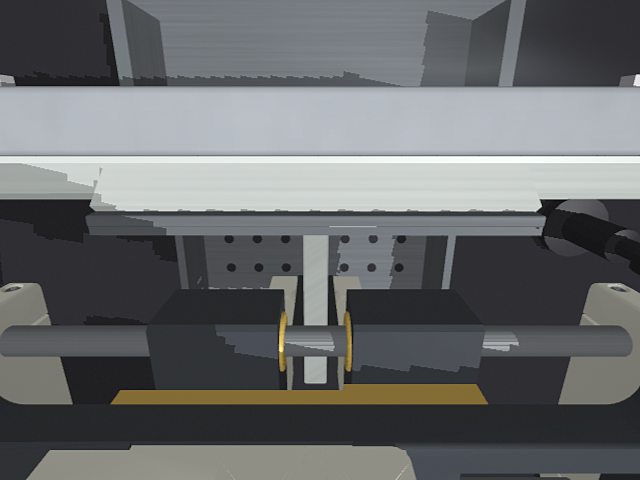

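```bash
cat > ov.py <<'E'
from go import *
def sh(P,d,th,tip_up=0,dy=0):
    P=np.array(P,float); x=P[:,0]; z=P[:,2]-87; c,s=np.cos(np.radians(th)),np.sin(np.radians(th))
    X=x*c+z*s-3; Z=-x*s+z*c+147+d+tip_up
    return np.column_stack([PAN+np.outer(X,ex)/1000+np.outer(P[:,1]+dy,ey)/1000,Z/1000])
E=[]
for a,b in [((-115,75,0),(-115,75,32)),((-115,75,32),(-115,-75,32)),((-115,75,0),(-115,-75,0)),((-115,75,0),(0,75,0)),((0,75,0),(0,75,14)),((-21,75,38),(-21,75,105)),((-17,75,14),(-17,75,105)),((-21,75,105),(-21,-75,105)),((-115,-75,32),(-115,-75,0)),((-101,5,86),(-21,5,86)),((0,75,14),(-17,75,14)),((0,-75,14),(0,-75,0)),((-115,-75,0),(0,-75,0))]: E.append((a,b))
def overlay(n,f,box,k,out,d,th,up=0):
    im=cv2.resize(cv2.imread(f),None,fx=k,fy=k,interpolation=cv2.INTER_CUBIC)
    for a in E:
        q=((proj(n,sh(a,d,th,up))+.5)*k-.5).astype(int); cv2.line(im,tuple(map(int,q[0])),tuple(map(int,q[1])),(0,0,255),1)
    x0,y0,x1,y1=[v*k for v in box]; cv2.imwrite(out,im[y0:y1,x0:x1])
E
python3 -c "
from ov import *
overlay('scene','pics/scene15.png',(140,100,270,220),5,'pics/o15.png',8,0)"
```

```text
(no output)
```

View pics/o15.png

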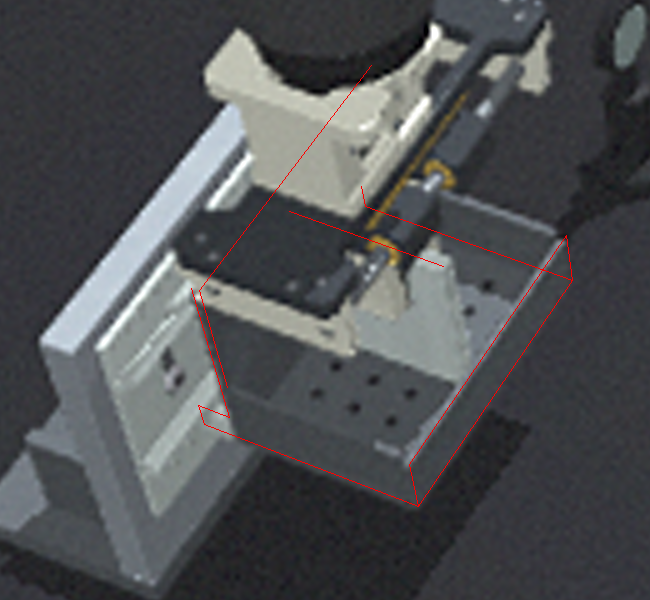

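```bash
python3 -m handwheel '[[[0,0,0,0.0005,0],[0,0,0,0.0008,0],[0,0,0,0.0008,0]]]' 4 >/dev/null
python3 -c "
from go import *; print(pan())"
python3 -m handwheel '[[[0,0,0,0.0003,0],[0,0,0,0.0003,0],[0,0,0,0.0003,0]]]' 4 >/dev/null
python3 -c "
from go import *; print(pan())"
```

```text
{'px': np.float64(-73.49), 'py': np.float64(0.85), 'z': np.float64(121.6), 'yaw': np.float64(-169.76), 'F': [np.float64(-0.63), np.float64(-1.14), np.float64(4.48)], 'M': [np.float64(-0.605), np.float64(-0.038)], 'w': 0.0099, 't': 18.8167, 'ee': array([ 3.1409, -0.0033])}
{'px': np.float64(-73.48), 'py': np.float64(0.82), 'z': np.float64(121.58), 'yaw': np.float64(-169.76), 'F': [np.float64(-1.23), np.float64(-2.37), np.float64(5.42)], 'M': [np.float64(-0.665), np.float64(0.066)], 'w': 0.0097, 't': 19.0667, 'ee': array([ 3.141 , -0.0032])}
```

```bash
python3 -m handwheel '[[[0,0,0,-0.0002,0],[0,0,0,-0.0002,0],[0,0,0,-0.0002,0]]]' 3 >/dev/null
python3 -c "
from go import *; print(pan())"
python3 -m handwheel '[[[0.012,0,0,0,0],[0.016,0,0,0,0],[0.02,0,0,0,0],[0.026,0,0,0,0],[0.032,0,0,0,0],[0.032,0,0,0,0],[0.032,0,0,0,0]]]' 3 >/dev/null
python3 - <<'E'
from go import *
print(pan())
cv2.imwrite("pics/wrist16.png",grab_frame("wrist"))
E
```

```text
{'px': np.float64(-73.49), 'py': np.float64(0.88), 'z': np.float64(121.61), 'yaw': np.float64(-169.76), 'F': [np.float64(0.81), np.float64(-0.32), np.float64(0.43)], 'M': [np.float64(-0.114), np.float64(-0.432)], 'w': 0.01, 't': 19.3167, 'ee': array([ 3.141 , -0.0033])}
{'px': np.float64(-73.53), 'py': np.float64(0.87), 'z': np.float64(121.61), 'yaw': np.float64(-169.76), 'F': [np.float64(-0.28), np.float64(0.05), np.float64(1.11)], 'M': [np.float64(0.063), np.float64(0.007)], 'w': 0.0314, 't': 19.9, 'ee': array([ 3.1409, -0.0033])}
```

View pics/wrist16.png

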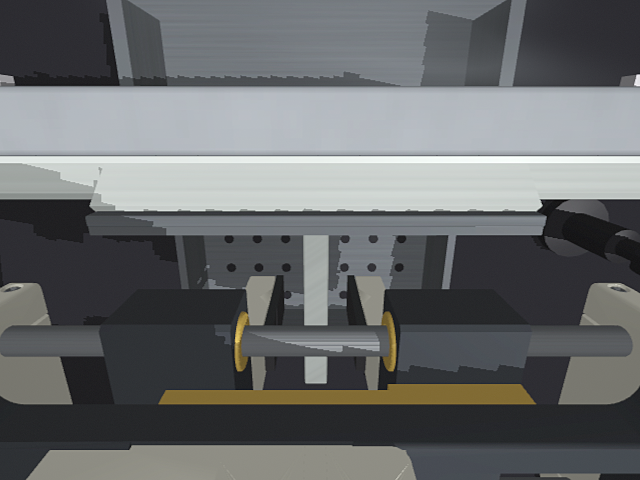

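Released; the shelf did not move in the wrist view (plate edge still 88–544, row 235). Next I lift straight up and away.

```bash
python3 -m handwheel '[[[0.032,0,0,-0.005,0],[0.032,0,0,-0.015,0],[0.032,0,0,-0.03,0],[0.032,0,0,-0.05,0],[0.032,0,0,-0.075,0],[0.032,0,0,-0.1,0],[0.032,0,0,-0.12,0],[0.032,0,0.02,-0.13,0],[0.032,0,0.05,-0.13,0],[0.032,0,0.085,-0.13,0],[0.032,0,0.12,-0.13,0],[0.032,0,0.155,-0.13,0],[0.032,0,0.19,-0.13,0],[0.032,0,0.22,-0.13,0],[0.032,0,0.235,-0.13,0],[0.032,0,0.235,-0.13,0]]]' 3
python3 - <<'E'
from ov import *
print(pan())
for n in ("scene","side","wrist"): cv2.imwrite(f"pics/{n}17.png",grab_frame(n))
overlay('scene','pics/scene17.png',(130,80,270,220),5,'pics/o17.png',8,0)
overlay('side','pics/side17.png',(290,90,430,200),5,'pics/o17s.png',8,0)
E
```

```text
t: 21.28
eef_pos: [0.4767, 0.0252, 0.2532]
ee_rot: [3.14, -0.001, -2.96]
force: [1.0, -1.4, -0.3]
width: 0.0319
{'px': np.float64(-310.92), 'py': np.float64(2.19), 'z': np.float64(253.16), 'yaw': np.float64(-169.58), 'F': [np.float64(1.6), np.float64(0.69), np.float64(-0.3)], 'M': [np.float64(-0.018), np.float64(-0.011)], 'w': 0.0319, 't': 21.2833, 'ee': array([ 3.1402e+00, -1.2000e-03])}
```

View pics/o17.png

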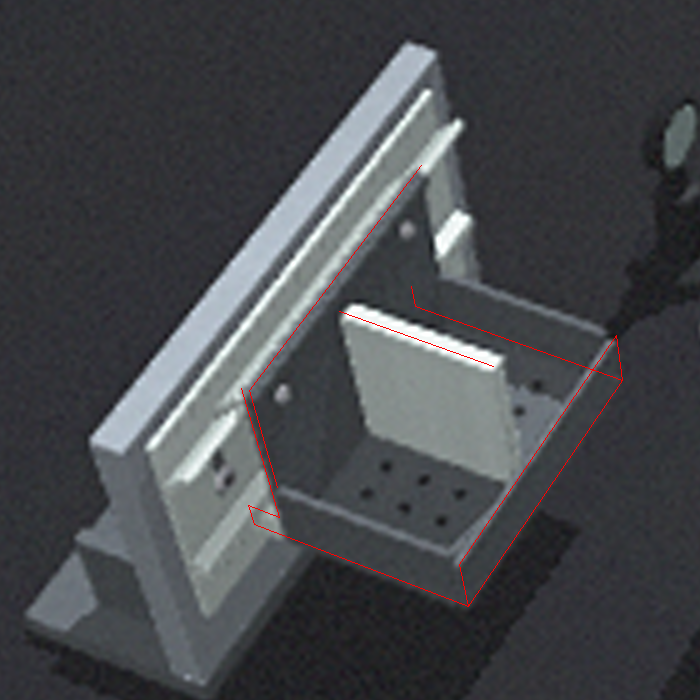

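View pics/o17s.png

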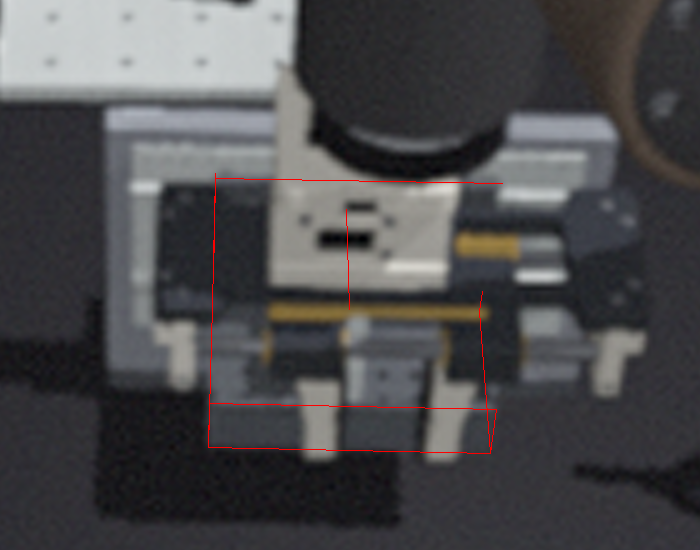

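View pics/scene17.png

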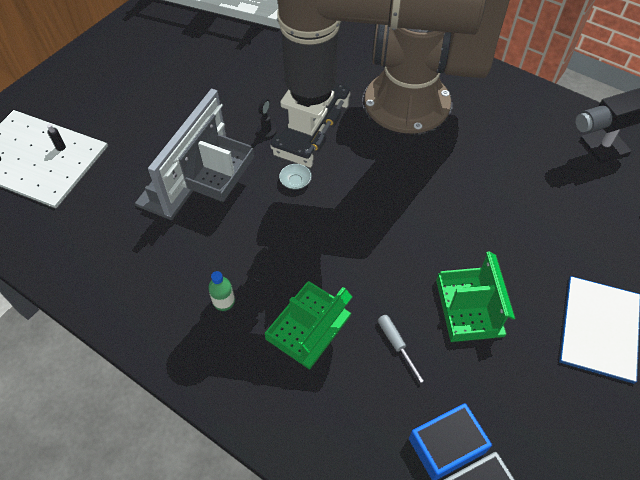

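View pics/wrist17.png

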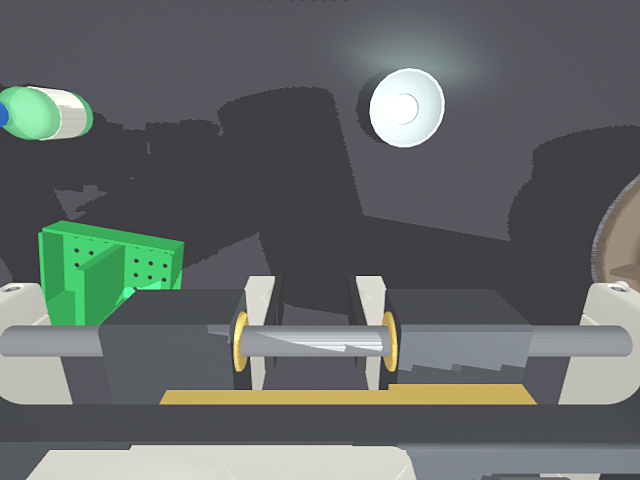

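```bash
python3 -c "
from h import *
crop(cv2.imread('pics/scene17.png'),165,100,260,210,7,'c17.png')"
```

```text
(no output)
```

View pics/c17.png

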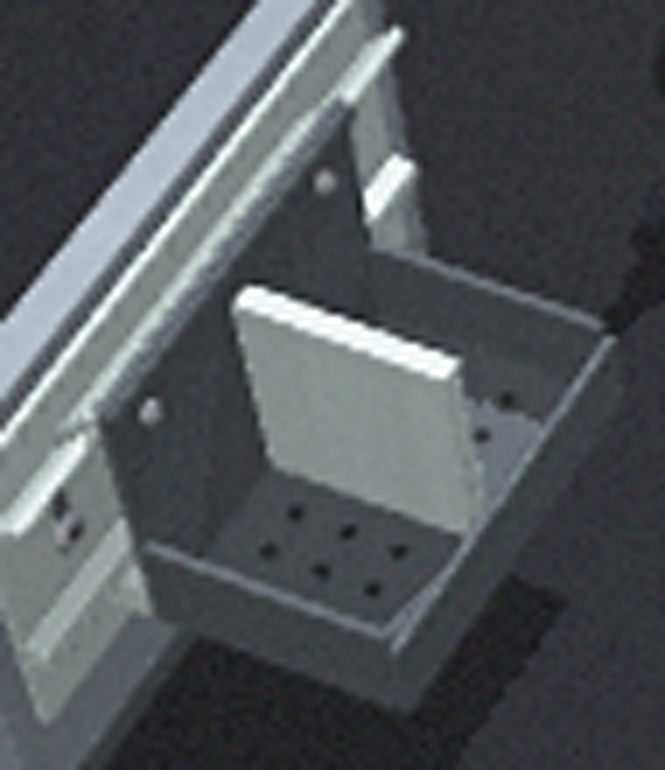

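```bash
python3 - <<'E'
from ov import *
pts=[((-115,75,32),(393,645)),((-115,75,0),(405,710)),((-115,-75,32),(612,340)),((-101,0,86),(456,369)),((-21,0,86),(244,292)),((-21,75,105),(103,420)),((-21,-75,105),(352,108))]
uv=np.array([(165+u/7-.43,100+v/7-.43) for _,(u,v) in pts]); P=[p for p,_ in pts]
def r(p):
    S=sh(P,p[0],p[1],0,p[2]); S[:,:2]+=ex*p[3]/1000; return (proj("scene",S)-uv).ravel()
s=least_squares(r,[8,0,0,0]); J=np.linalg.inv(s.jac.T@s.jac)
print("d,tilt,dy,dx",s.x.round(2),np.sqrt(np.diag(J)*.5).round(2)); print(s.fun.reshape(-1,2).round(1).tolist())
E
```

```text
d,tilt,dy,dx [-17.93  -0.56 -15.86  13.52] [8.62 1.01 5.88 4.83]
[[0.4, 0.9], [0.5, -0.1], [-0.2, -0.2], [-0.6, 0.4], [-0.5, 0.3], [1.1, -0.9], [-0.8, -0.5]]
```

```bash
python3 -m handwheel '[[[0.032,-0.02,0.01,0,0],[0.032,-0.05,0.03,0,0],[0.032,-0.08,0.05,0,0],[0.032,-0.11,0.07,0,0],[0.032,-0.14,0.09,0,0],[0.032,-0.17,0.11,0,0],[0.032,-0.19,0.13,0,0],[0.032,-0.2,0.14,0,0],[0.032,-0.2,0.14,0,0]]]'
python3 - <<'E'
from ov import *
for n in ("scene","side"): cv2.imwrite(f"pics/{n}18.png",grab_frame(n))
crop(cv2.imread('pics/side18.png'),300,100,420,200,6,'c18.png')
a=cv2.imread("pics/scene17.png")[100:210,165:260].astype(int);b=cv2.imread("pics/scene18.png")[100:210,165:260].astype(int)
print("scene change",np.abs(a-b).mean())
E
```

```text
t: 22.18
eef_pos: [0.6507, 0.197, 0.2504]
ee_rot: [-3.141, -0.004, -2.962]
force: [-0.4, -0.4, 0.0]
width: 0.0318
scene change 3.9138118022328547
```

View pics/c18.png

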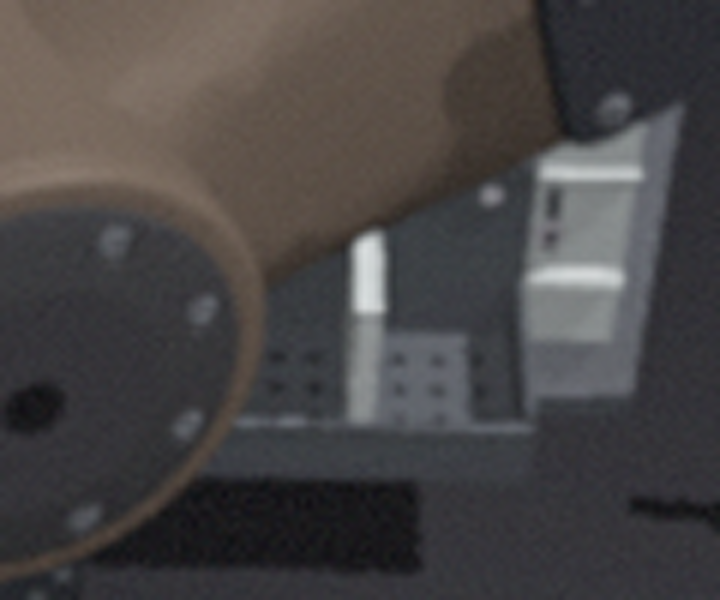

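View pics/side18.png

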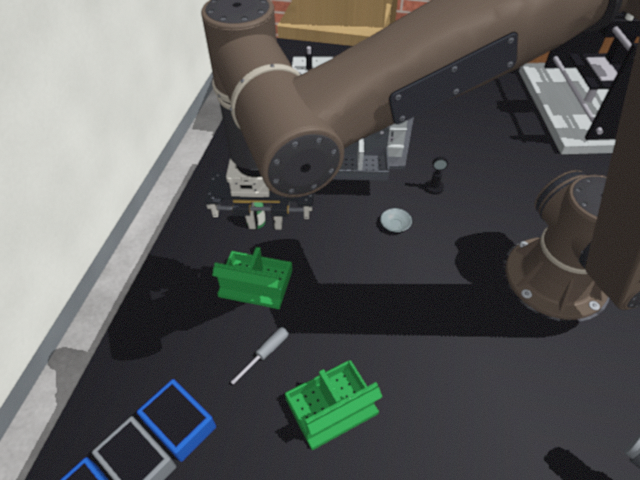

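```bash
python3 - <<'E'
from ov import *
pts=[((-115,75,32),(393,645)),((-115,75,0),(405,710)),((-115,-75,32),(612,340)),((-101,0,86),(456,369)),((-21,0,86),(244,292)),((-21,75,105),(103,420)),((-21,-75,105),(352,108))]
ps=[((-115,-75,32),(531,428)),((-115,-75,0),(529,480)),((-101,0,86),(368,313)),((-101,0,32),(365,421))]
ps=ps[:3]
A=np.array([(165+u/7-.43,100+v/7-.43) for _,(u,v) in pts]); B=np.array([(300+u/6-.42,100+v/6-.42) for _,(u,v) in ps])
def r(p):
    o=[]
    for n,P,uv in(("scene",pts,A),("side",ps,B)):
        S=sh([q for q,_ in P],p[0],p[1],0,p[2]); S[:,:2]+=ex*p[3]/1000; o.append((proj(n,S)-uv).ravel())
    return np.concatenate(o)
s=least_squares(r,[8,0,0,0]); J=np.linalg.inv(s.jac.T@s.jac)
print("d,tilt,dy,dx",s.x.round(2),np.sqrt(np.diag(J)*.5).round(2)); print(s.fun.reshape(-1,2).round(1).tolist())
print(arm.get_state()["t"])
E
```

```text
d,tilt,dy,dx [ 7.66 -0.58  1.4  -0.22] [2.13 0.92 1.08 1.29]
[[0.4, 1.5], [0.5, 0.7], [0.5, -0.6], [-0.5, 0.0], [-1.0, -0.3], [0.1, -1.1], [-1.0, -1.7], [0.3, 0.9], [-0.7, 1.0], [-0.1, 0.2]]
22.2833
```

```bash
python3 -c "
from station import arm
print(arm.job_done())"
```

```text
the job is handed in; nothing more can be done
None
```

The shelf hangs level in the middle of the rail, and I handed the job in at about 22 s of the 56 s allowed.

**What I did**
- I gripped the centre divider. At 8 N the shelf stayed upright in the fingers, so I eased the grip to about 4 N. It then tipped front-up to about 20°, and I locked it at 40 N.
- I carried it to the board and felt for the rail. The strip touched the flange first, then the cleat; I slid it down until it bore on both.
- I let the front down about the strip at 8 N grip until it reached a firm stop at level. I then took the load off, opened the fingers and backed away.
- Force readings at the wrist changed by no more than about 10 N after first contact; these were read between moves, not during them.

**Last checks**
- **Fit from the scene and side pictures:** tilt −0.6° ± 0.9°, 1.4 ± 1.1 mm off centre, and 0.2 ± 1.3 mm off the flange. The side view was partly blocked by the arm.
- **Rail height:** that fit puts it 7.7 ± 2.1 mm above the mid setting. Earlier sightings of the cleat and flange gave between 6 and 10 mm, the flange top reading lowest.
- **On release:** the shelf did not visibly move in the wrist view.
- **Rest of the bench:** the post, bottle, dish, screwdriver and green look-alikes are where they were, by eye.
- **Not seen directly:** the heel under the lower strip. I infer it from the level pose and the firm stop.

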